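Load the parts-wash basin and start the pump

TASK

Load the wash basin: carry the blue tray to it, hook the lip under its nose over the basin's right-hand rim and tip the tray over on the rim so that all the cast brass braces slide into the large bay, then stand the empty tray back upright on the middle of its black mat. Lay every U-shaped tuning slide from the bench in the small left-hand bay by hand, lowering it in, not dropping it from above the rim. Only when everything is loaded and the tray is back, flip the switch guard up until it stays open by itself, press the green start button fully (never the red one) and shut the guard again; do not disturb the other things on the bench.

Things in the scene. Friction and masses are not known exactly. Their poses are not given: they have to be found in the camera images.
- basin: fixed open steel basin, 320 (x) x 337 (y) x 90 mm high, walls 8, floor top at 8 mm; origin: centre of underside; yaw +-0.1. A divider along x (60 high, 6 thick, centred y +17.5) leaves the large bay, inside y -160.5..14.5, and the small bay, y 20.5..160.5; both x -152..152. A filler pipe at x 182, y -70 outside the far wall, 133 high, overhangs that wall, its mouth at x 139
- basin_rim (a point): inner top edge of the basin's right-hand (-y) wall, at the middle of its length, 90 mm above the bench; axes as the basin's (x along the rim, +y into the large bay); the 8 mm thick wall lies on its -y side
- tray: blue loose tray, 0.35 kg, 180 (x) x 150 mm (y); origin: centre of underside (foot bottoms). Floor at z 16..19, side and back walls to 51; nose (+x end) open, no sill. Carrying bar over the middle: black, round, 18 mm diameter, along y, 158 long, centred x 0, z 90, near the centre of mass; uprights at y +-77. Braces slide out at about 1 rad nose down
- tray_hook (a point): point under the tray floor, at tray x +63, y 0, z 16 mm, axes as the tray's. Under the nose a lip (x 87..90) hangs 9 mm below the floor's underside; the feet are 10 mm bars along y at x +30 and -70, so a rim fits between x 35 and 87. With this point on the inner rim edge the lip has room to swing past 1 rad
- mat: black rubber mat 210 by 260 by 3 mm fixed on the bench, the tray's home; origin at the centre of its underside
- guard_hinge (a point): middle of the hinge axis of the clear, yellow-edged switch guard, 56 mm above the bench; axes turn with the guard, y along the hinge. It runs along the far edge of the grey start/stop station, left of the basin: 112 (x) x 100 (y) x 55 mm high, far face 8 mm beyond the hinge, yaw 0.35 to 0.75 so that it faces the robot, green and red buttons on top under the one guard (43 mm high)
- guard_tab (a point): grip point on the guard's yellow pull tab, at x -130, z +22 mm from guard_hinge, axes as the guard's. The tab, 12 mm thick (y), 38 long (x), 22 high, sticks out from the middle of the guard's front face, which is 103 mm from the hinge. The space under the tab is free down to the bench
- guard (a joint): angle of the switch guard, rad: 0 shut, 1.85 fully open, leaning back against its stop. It weighs 90 g; below about 1.1 rad it falls shut again, past about 1.3 rad it falls open and stays. It opens upward and away from the robot, turning about +y of the hinge
- start_top (a point): middle of the top of the green start button, 28 mm in diameter, 77 mm above the bench, 56 mm in front of the hinge axis; moves with the button; axes as the station's (x along its yaw, away from the robot). The red stop button, alike, lies 46 mm to its right (-y)
- start (a joint): travel of the green start button, m: 0 out, 0.006 fully pressed; springs back; 5 N presses it fully
- stop (a joint): travel of the red stop button, m, likewise; not to be pressed
- brace1: cast brass brace: 62 mm long (x) with 24 by 24 mm end plates 6 mm thick joined by a 10 mm rod, 50 g; origin at the centre of its underside; two to four of them are present, lying in the tray
- brace2: cast brass brace: 62 mm long (x) with 24 by 24 mm end plates 6 mm thick joined by a 10 mm rod, 50 g; origin at the centre of its underside; two to four of them are present, lying in the tray
- brace3: cast brass brace: 62 mm long (x) with 24 by 24 mm end plates 6 mm thick joined by a 10 mm rod, 50 g; origin at the centre of its underside; two to four of them are present, lying in the tray
- brace4: cast brass brace: 62 mm long (x) with 24 by 24 mm end plates 6 mm thick joined by a 10 mm rod, 50 g; origin at the centre of its underside; two to four of them are present, lying in the tray
- slide1: U-shaped brass tuning slide lying flat: two parallel 13 mm tubes and a round bow, 110 mm long (x, bow at +x), 48 mm wide over both tubes (y), 13 mm high, 120 g; origin at its middle, on its underside; a 6 mm cross bar joins the tubes at x = 0; two to four of them are present, flat on the bench beside the tray
- slide2: U-shaped brass tuning slide lying flat: two parallel 13 mm tubes and a round bow, 110 mm long (x, bow at +x), 48 mm wide over both tubes (y), 13 mm high, 120 g; origin at its middle, on its underside; a 6 mm cross bar joins the tubes at x = 0; two to four of them are present, flat on the bench beside the tray
- slide3: U-shaped brass tuning slide lying flat: two parallel 13 mm tubes and a round bow, 110 mm long (x, bow at +x), 48 mm wide over both tubes (y), 13 mm high, 120 g; origin at its middle, on its underside; a 6 mm cross bar joins the tubes at x = 0; two to four of them are present, flat on the bench beside the tray
- slide4: U-shaped brass tuning slide lying flat: two parallel 13 mm tubes and a round bow, 110 mm long (x, bow at +x), 48 mm wide over both tubes (y), 13 mm high, 120 g; origin at its middle, on its underside; a 6 mm cross bar joins the tubes at x = 0; two to four of them are present, flat on the bench beside the tray
- hammer: hammer lying on the bench near the robot; not part of the job, leave it alone; origin at its underside
- driver: screwdriver lying on the bench left of the robot; not part of the job, leave it alone; origin at its underside
- oil: oil bottle, 48 mm diameter, 130 mm high, upright; not part of the job, leave it alone; origin at its underside
- mouthpiece: brass mouthpiece standing on its rim, 85 mm high; not part of the job, leave it alone; origin at its underside
- tin: blue-banded tin, 80 mm diameter, 90 mm high, upright; not part of the job, leave it alone; origin at its underside
Mind the look-alikes: they are no part of the job. Leave any turquoise look-alike of the slide2 alone.

How it is judged:
By the outcome, as a careful person would: the job done as asked, in the order asked, and still so for the second after the job is handed in, with the robot touching nothing.
Of brace1, brace2, brace3, brace4 only 2 to 4 are there at a start; the rules pass over those that are not, and their reading is None.
Of slide1, slide2, slide3, slide4 only 2 to 4 are there at a start; the rules pass over those that are not, and their reading is None.
At some moment in a run one of slide1, slide2, slide3, slide4 may be knocked a few centimetres aside while the robot is not near it.
It also fails if it takes over 210 s, if anything falls off the work surface, if the arm or the gripper's body presses on something with over 40 N, if the wrist force passes 120 N, or if a joint passes its speed limit or range.

ROBOT

A 6-joint arm with a two-finger parallel gripper is mounted at the origin on the work surface. World frame = base frame: x ahead of the robot, y to its left, z up, the work surface at z = 0. Lengths are in m, angles in degrees, forces in N, time in s.
With the tool pointing down it reaches from about 0.35 to 0.875 m from the base axis. Payload 4.2 kg.
Tool frame: the origin (TCP) lies between the finger pads; the fingertips stand 17 mm ahead of it and the grasp point (between the pads) lies 2 mm behind it; z points along the fingers, y is the line along which they close (so a half turn about z gives the same grasp; the last joint's range is limited). The gripper opens to 87 mm and grips with 3 to 60 N. Pads are 19 mm wide; open, the fingers measure 117 mm over their backs; the gripper's body (75 mm by 190 mm) begins 51 mm behind the grasp point.
Start: joints at [91.88, 22.042, 0.453, 0, -68.411, -14.817], TCP at [0.14, 0.609, 0.24] pointing down, gripper open.
Joint ranges: [-179.83, 179.83], [-69.29, 118.12], [-61.27, 80.66], [-181.25, 117.63], [-171.15, -9.14], [-177.46, 177.46]. Speed limits (degrees/s): [159.86, 159.86, 180, 180, 180, 180].

INTERFACE

Orientations are given as a 3x3 rotation matrix whose columns are the frame's x, y, z axes.
In Python, from station import sense, capture, r, masks_of gives the robot as it stands.
- The arm moves only by the tool apply_moves, never from a script. Its argument "steps" is a list that holds one entry, the list of rows, each a list of 7 numbers: the opening, from 0 (shut) to 1 (fully open), then the shift along the tool's x, y, z in mm, then the turn, a rotation vector about the tool's x, y, z in rad. A call has 1 to 12 rows; each row shifts and turns the commanded pose from where the row before left it, along the tool's axes as they then stand; what a row does not reach is not made up. A row lasts 1/8 s, in which the tool goes at most 62.5 mm and 10.7 degrees, less where a joint would pass 70% of its speed; a pose out of reach is approached as far as the arm can. A call with a gripper value outside its range is refused whole. The fingers move at their own pace and stop on an object; the grip force is fixed at half the most. Time passes only in rows, so rows that do not move let the fingers close. It gives the time, the measured TCP pose, the force and the opening at its end, in the units of the state.
- sense(): the state, without advancing time (a new reading comes with each control period).
- capture(name): name is "scene" or "top"; returns a dict with "color" (420x560x3 uint8, red, green, blue), "vfov" (degrees; the focal length in pixels is half the picture's height over the tangent of half this angle, whatever the lens; pixels are square), "cx", "cy" (the principal point, pixels), "dist" ([k1, k2, p1, p2, k3] as OpenCV has them; the pictures are not rectified), "T" (4x4, takes a point from camera to world coordinates). Camera axes: x right, y down, z forward; pixel columns grow to the right and rows downward; lengths in m; the calibration is good to about 2 mm. A picture is of the moment at which its call begins. There is no depth.
- r.finish_job(): hands the job in, once; it reports no verdict.
Trained networks look in a picture, given as the dict that the camera call returned (one of the last four; its "shot" number tells which), for a name from the list of things; names that differ only in an ending like _2 or _b are one class to them, and where a whole thing is asked for, a point or a joint stands for the part that bears it (a point fixed in the world has none). Each returns a list of dicts, best first, with "confidence" (0 to 1); they miss things now and then, are a little off and sometimes report something else, mostly with a low value. They report only what shows in the picture. A call takes as long as a camera call. They do not tell look-alikes from the thing itself.
- masks_of(picture, thing): "pixels" (420x560 bool, what is visible of it) and "box" ([left, top, width, height] in pixels, round what is visible of it).
The state is a dict: "time_s": time; "joints": joint angles; "joint_velocities": joint speeds; "effort": joint torques, N m; "tcp_pos": TCP position; "ee_rot": TCP orientation; "wrist_force": force on the tool from outside, world axes, zero at the start; "moment": the same for the moment, N m; "gripper_width": opening from 0.0 (shut) to 1.0 (fully open).
Only numpy, scipy, OpenCV 4.12 (cv2) and the standard library are available. Lean on these libraries where they do the work, as an engineer would, in place of code of your own. Each camera call takes 0.05 s, during which the arm holds its last target. There are 200 camera calls.

## Working session

There is one attempt and no reset: what is moved stays moved. The work goes in short steps, Python scripts to look and compute and a tool call to move; the robot and the scene stay as the last step left them, time stands still between calls to the robot, and variables do not carry over. Pictures are saved under pics/ and viewed, on a budget of 14 in all, crops included, one or two more only if the job needs it, and the job is handed in when it is done.

Besides the shell and the picture viewer there is one more tool, called after "Call:" as name(argument=value, ...), one argument or row to a line, values as JSON. apply_moves: Moves the arm, as the interface text tells. Its arguments: {"type":"object","properties":{"steps":{"type":"array","items":{"type":"array","items":{"type":"array","items":{"type":"number"}}}}},"required":["steps"]}

```bash
ls; mkdir -p pics; cat > h.py <<'E'
import numpy as np, cv2
from station import sense, capture, r, masks_of
def K(c):
    f=210/np.tan(np.radians(c["vfov"])/2); return np.array([[f,0,c["cx"]],[0,f,c["cy"]],[0,0,1.]])
def ray(c,uv):
    p=cv2.undistortPoints(np.array(uv,float).reshape(-1,1,2),K(c),np.array(c["dist"],float)).reshape(-1,2)
    d=np.c_[p,np.ones(len(p))]@np.array(c["T"])[:3,:3].T
    return np.array(c["T"])[:3,3],d
def at_z(c,uv,z):
    o,d=ray(c,uv); return o+d*((z-o[2])/d[:,2])[:,None]
def proj(c,P):
    T=np.linalg.inv(np.array(c["T"])); q=np.array(P,float).reshape(-1,3)@T[:3,:3].T+T[:3,3]
    return cv2.projectPoints(q,np.zeros(3),np.zeros(3),K(c),np.array(c["dist"],float))[0].reshape(-1,2)
def save(c,n): cv2.imwrite("pics/"+n+".png",c["color"][:,:,::-1])
E
python3 - <<'E'
from h import *
for n in("scene","top"):
    c=capture(n); save(c,n+"0"); print(n,c["vfov"],np.round(c["T"],3).tolist(),c["dist"])
    for t in["basin","tray","mat","guard_hinge","guard_tab","start_top","brace1","slide1","hammer","driver","oil","mouthpiece","tin"]:
        for m in masks_of(c,t):
            v,u=np.nonzero(m["pixels"]); print(t,round(m["confidence"],2),m["box"],len(u),round(u.mean()),round(v.mean()))
print(sense())
E
```

```text
pics
scene 51.27025362795585 [[-0.1, 0.639, -0.763, 1.404], [0.995, 0.049, -0.089, 0.102], [-0.019, -0.768, -0.64, 0.82], [0.0, 0.0, 0.0, 1.0]] [-0.09473244  0.          0.          0.          0.        ]
basin 0.58 [258.7, 174.6, 149.9, 113.1] 14663 332 230
tray 0.6 [112.5, 174.0, 69.2, 48.9] 2392 146 196
mat 0.84 [94.2, 182.4, 105.1, 53.1] 1682 153 213
mat 0.72 [255.6, 173.1, 153.3, 120.5] 14939 332 231
mat 0.56 [196.6, 150.7, 40.1, 51.2] 562 217 171
mat 0.21 [147.8, 196.3, 22.3, 13.6] 121 156 202
guard_hinge 0.81 [404.7, 186.8, 61.4, 48.1] 1675 437 207
guard_tab 0.84 [407.1, 184.3, 56.5, 48.3] 1537 437 207
guard_tab 0.37 [94.3, 183.5, 106.2, 48.7] 1717 151 213
brace1 0.58 [122.8, 198.0, 23.9, 10.0] 101 134 203
brace1 0.57 [148.5, 198.8, 18.9, 8.1] 71 155 202
brace1 0.46 [153.1, 179.9, 19.6, 11.1] 76 161 186
slide1 0.79 [195.6, 246.4, 21.4, 36.5] 457 204 261
slide1 0.73 [209.7, 209.7, 27.7, 27.5] 249 227 225
slide1 0.59 [91.7, 234.3, 21.8, 30.1] 316 104 251
slide1 0.57 [141.5, 235.2, 28.7, 29.4] 329 155 249
hammer 0.95 [200.4, 150.2, 38.4, 50.7] 582 217 170
oil 0.74 [161.3, 241.8,
[... 1697 characters left out ...]
5637163e-04,
       -6.84120334e+01, -1.48161878e+01]), 'joint_velocities': array([-0.13070341, -0.02870434, -0.06653056,  0.14483477,  0.01217242,
       -0.05059395]), 'effort': array([ 1.31015983e-05, -3.90472448e+01,  1.87617606e+01,  4.22439694e+00,
        1.54045603e-02, -1.48253889e-05]), 'tcp_pos': array([0.13991622, 0.609123  , 0.23955561]), 'ee_rot': array([[ 9.74613545e-01, -2.23893811e-01,  1.26173819e-05],
       [-2.23893811e-01, -9.74613545e-01, -5.64712905e-06],
       [ 1.35614285e-05,  2.67881475e-06, -1.00000000e+00]]), 'wrist_force': array([0.31313739, 0.73846207, 0.42106634]), 'moment': array([-0.01488682, -0.02384311, -0.02585969]), 'gripper_width': 0.9984317199093814}
```

```bash
python3 - <<'E'
import cv2
a=cv2.imread("pics/top0.png");cv2.imwrite("pics/top0b.png",cv2.resize(a[110:350,95:475],(800,505),interpolation=cv2.INTER_CUBIC))
a=cv2.imread("pics/scene0.png");cv2.imwrite("pics/scene0b.png",cv2.resize(a[130:310,80:480],(800,360),interpolation=cv2.INTER_CUBIC))
E
```

```text
(no output)
```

View pics/top0b.png

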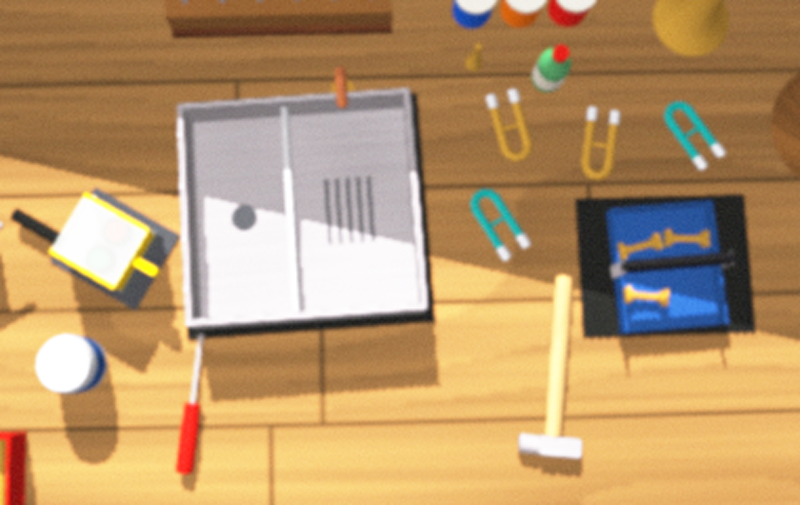

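View pics/scene0b.png

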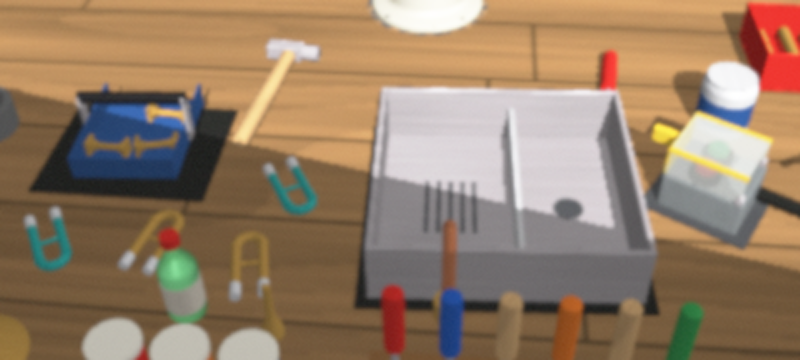

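```bash
cat >> h.py <<'E'
from scipy.optimize import minimize
def box(x0,x1,y0,y1,z0,z1): return np.array([[x,y,z] for x in(x0,x1) for y in(y0,y1) for z in(z0,z1)])/1000.
def slide_parts():
    ps=[box(-55,31,11,24,0,13),box(-55,31,-24,-11,0,13),box(-3,3,-12,12,3,9)]
    a=np.linspace(-np.pi/2,np.pi/2,9)
    for s,t in zip(a[:-1],a[1:]):
        ps.append(np.array([[31+R*np.cos(q),R*np.sin(q),z] for q in(s,t) for R in(11,24) for z in(1,12)])/1000.)
    return ps
def world(P,p,z0=0):
    c,s=np.cos(p[2]),np.sin(p[2]); return P@np.array([[c,-s,0],[s,c,0],[0,0,1]]).T+[p[0],p[1],z0]
S=4
def render(c,parts,p,z0=0):
    m=np.zeros((420*S,560*S),np.uint8)
    for P in parts:
        q=proj(c,world(P,p,z0)); h=cv2.convexHull(((q+.5)*S*16-8).astype(np.int32)); cv2.fillConvexPoly(m,h,1,shift=4)
    return cv2.resize(m.astype(np.float32),(560,420),interpolation=cv2.INTER_AREA)
def fit(obs,parts,p0,z0=0,step=(.01,.01,.08)):
    """obs: list of (capture, mask)"""
    def f(p):
        e=0
        for c,m in obs:
            R=render(c,parts,p,z0); e+=1-np.minimum(R,m).sum()/np.maximum(R,m).sum()
        return e/len(obs)
    p0=np.array(p0,float); sx=np.vstack([p0]+[p0+np.eye(3)[i]*step[i] for i in range(3)])
    o=minimize(f,p0,method="Nelder-Mead",options=dict(initial_simplex=sx,xatol=2e-4,fatol=1e-4,maxiter=120)); return o.x,o.fun
E
python3 - <<'E'
from h import *
import pickle
c=[capture("scene"),capture("top")]; pickle.dump(c,open("c0.pkl","wb"))
mm=lambda k,t,i=0:masks_of(c[k],t)[i]
b=[mm(0,"basin")["pixels"].astype(np.float32),mm(1,"basin")["pixels"].astype(np.float32)]
B=[box(-160,160,-168.5,168.5,0,90)]
u=at_z(c[1],[[239,205]],.09)[0]; print("basin0",u)
for o in([0],[1],[0,1]): print("basin",fit([(c[i],b[i]) for i in o],B,[u[0],u[1],0.]))
# tray by colour
hs=[cv2.cvtColor(k["color"],cv2.COLOR_RGB2HSV) for k in c]
bl=[]
for h,bx in zip(hs,((112,170,75,60),(378,195,75,80))):
    m=((h[...,0]>104)&(h[...,0]<125)&(h[...,1]>120)&(h[...,2]>50)).astype(np.uint8)
    w=np.zeros_like(m); x,y,W,H=bx; w[y:y+H,x:x+W]=m[y:y+H,x:x+W]
    pts=np.argwhere(w)[:,::-1]; print(len(pts),pts.min(0),pts.max(0))
    hu=np.zeros((420,560),np.uint8); cv2.fillConvexPoly(hu,cv2.convexHull(pts.astype(np.int32)),1); bl.append(hu.astype(np.float32))
T=[box(-90,90,-75,75,6,51)]
u=at_z(c[1],[[412,237]],.03)[0]; print(u)
for o in([0],[1],[0,1]): print("tray",fit([(c[i],bl[i]) for i in o],T,[u[0],u[1],0.],.003))
for k,(uu,t) in enumerate((([337,170],"a"),([379,179],"b"))):
    u=at_z(c[1],[uu],.006)[0]
    print(t,u)
    ms=[m for m in masks_of(c[1],"slide1") if abs(m["box"][0]+m["box"][2]/2-uu[0])<6]
    for y in(np.pi+.0,np.pi-.4,np.pi+.4):
        if ms: print(" ",fit([(c[1],ms[0]["pixels"].astype(np.float32))],slide_parts(),[u[0],u[1],y]))
a=c[0]["color"][165:280,85:245,::-1];b2=c[1]["color"][190:280,365:465,::-1]
cv2.imwrite("pics/close.png",np.hstack([cv2.resize(a,(500,359),interpolation=2),cv2.resize(b2,(300,359),interpolation=2)]))
E
```

```text
basin0 [0.54923453 0.13426796 0.09      ]
basin (array([0.54710943, 0.13956941, 0.04055336]), np.float64(0.06069916486740112))
basin (array([0.53521268, 0.13457077, 0.0574844 ]), np.float64(0.050028204917907715))
basin (array([0.54144653, 0.1373355 , 0.0555645 ]), np.float64(0.06453236937522888))
1499 [114 177] [180 219]
2440 [382 205] [441 268]
[ 0.44698021 -0.39500538  0.03      ]
tray (array([ 0.4417369 , -0.39276854,  0.06516422]), np.float64(0.1758994460105896))
tray (array([ 0.44915499, -0.39219882,  0.05237506]), np.float64(0.05923926830291748))
tray (array([ 0.4470793 , -0.39230709,  0.06513278]), np.float64(0.11928090453147888))
a [ 0.67078048 -0.17488027  0.006     ]
  (array([ 0.67174807, -0.17428316,  3.37050115]), np.float64(0.16466867923736572))
  (array([ 0.67155297, -0.18661636,  2.87808471]), np.float64(0.6348902583122253))
  (array([ 0.67152245, -0.17420681,  3.36564689]), np.float64(0.16619575023651123))
b [ 0.638331  -0.3085435  0.006    ]
  (array([ 0.64021141, -0.30952676,  2.9502338 ]), np.float64(0.22279345989227295))
  (array([ 0.64025471, -0.3093396 ,  2.94688098]), np.float64(0.2234588861465454))
  (array([ 0.64139997, -0.29701257,  3.44491346]), np.float64(0.6584692597389221))
```

View pics/close.png

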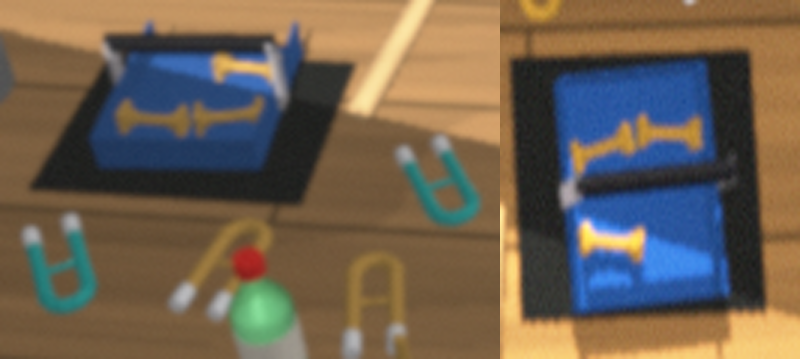

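```bash
cat >> h.py <<'E'
from scipy.spatial.transform import Rotation as Ro
import json
def down(psi): # tool down, tool-x yaw psi deg
    a=np.radians(psi); return np.array([[np.cos(a),np.sin(a),0],[np.sin(a),-np.cos(a),0],[0,0,-1.]])
def plan(tg,start=None,dl=.055,da=.17):
    """tg: list of (pos,R,grip[,dl,da]); prints rows, 12 per call"""
    if start is None: s=sense(); p,R=np.array(s["tcp_pos"]),np.array(s["ee_rot"])
    else: p,R=start
    rows=[]
    for t in tg:
        P,Q,g=np.array(t[0],float),np.array(t[1]),t[2]; l,a=(t[3],t[4]) if len(t)>3 else (dl,da)
        w=Ro.from_matrix(R.T@Q).as_rotvec(); n=max(1,int(np.ceil(max(np.linalg.norm(P-p)/l,np.linalg.norm(w)/a))))
        p0,R0=p.copy(),R.copy()
        for i in range(1,n+1):
            pi=p0+(P-p0)*i/n; Ri=R0@Ro.from_rotvec(w*i/n).as_matrix()
            sh=np.round(R.T@(pi-p)*1000,1); tu=np.round(Ro.from_matrix(R.T@Ri).as_rotvec(),3)
            rows.append([g]+sh.tolist()+tu.tolist()); p=p+R@(sh/1000); R=R@Ro.from_rotvec(tu).as_matrix()
    for i in range(0,len(rows),12): print(json.dumps([rows[i:i+12]]).replace(".0,",",").replace(".0]","]").replace("-0,","0,"))
E
python3 - <<'E'
from h import *
plan([((.45,.35,.30),down(-50),1),((.55,.0,.30),down(-80),1),((.447,-.392,.22),down(-86.6),1)])
import pickle
c=pickle.load(open("c0.pkl","rb"))
print(proj(c[0],world(np.array([[.09,.075,.019],[.09,.075,.051],[.09,-.075,.051],[.09,-.075,.016],[-.09,.075,.051],[-.09,-.075,.051]]),(.447,-.392,.06),.003)))
print(at_z(c[1],[[144,225],[372,165]],.09))
E
```

```text
[[[1, 45, 22.9, -7.6, 0, 0, 0.081], [1, 46.8, 19.2, -7.5, 0, 0, 0.081], [1, 48.1, 15.3, -7.6, 0, 0, 0.081], [1, 49.2, 11.4, -7.5, 0, 0, 0.08], [1, 50, 7.4, -7.6, 0, 0, 0.081], [1, 50.4, 3.3, -7.5, 0, 0, 0.081], [1, 50.5, -0.7, -7.6, 0, 0, 0.081], [1, 50.3, -4.8, -7.6, 0, 0, 0.081], [1, 47.5, 21.2, 0, 0, 0, 0.075], [1, 48.9, 17.6, 0, 0, 0, 0.075], [1, 50.1, 13.8, 0, 0, 0, 0.074], [1, 51, 10.1, 0, 0, 0, 0.075]]]
[[[1, 51.6, 6.3, 0, 0, 0, 0.075], [1, 52, 2.3, 0, 0, 0, 0.075], [1, 52, -1.5, 0, 0, 0, 0.074], [1, 46, 21.2, 10, 0, 0, 0.014], [1, 46.3, 20.6, 10, 0, 0, 0.015], [1, 46.6, 19.8, 10, 0, 0, 0.014], [1, 46.9, 19.3, 10, 0, 0, 0.015], [1, 47.1, 18.5, 10, 0, 0, 0.014], [1, 47.4, 17.8, 10, 0, 0, 0.015], [1, 47.7, 17.1, 10, 0, 0, 0.014], [1, 47.9, 16.5, 10, 0, 0, 0.015]]]
[[167.13170273 217.93609199]
 [165.02075685 209.19330511]
 [112.55691462 208.55199419]
 [115.75381752 217.99185069]
 [179.01125312 171.08507321]
 [131.60027636 170.92298773]]
[[ 0.49552946  0.41714792  0.09      ]
 [ 0.66326265 -0.27026736  0.09      ]]
```

Call:
apply_moves(
  steps=[
    [[1,45,22.9,-7.6,0,0,0.081],[1,46.8,19.2,-7.5,0,0,0.081],[1,48.1,15.3,-7.6,0,0,0.081],[1,49.2,11.4,-7.5,0,0,0.08],[1,50,7.4,-7.6,0,0,0.081],[1,50.4,3.3,-7.5,0,0,0.081],[1,50.5,-0.7,-7.6,0,0,0.081],[1,50.3,-4.8,-7.6,0,0,0.081],[1,47.5,21.2,0,0,0,0.075],[1,48.9,17.6,0,0,0,0.075],[1,50.1,13.8,0,0,0,0.074],[1,51,10.1,0,0,0,0.075]],
  ],
)

```text
time_s: 3.2
tcp_pos: [0.5074, 0.1484, 0.3003]
ee_rot: [[0.386, -0.922, 0.001], [-0.922, -0.386, 0.0], [-0.0, -0.001, -1.0]]
wrist_force: [1.1, -0.2, -0.4]
gripper_width: 0.999
```

Call:
apply_moves(
  steps=[
    [[1,51.6,6.3,0,0,0,0.075],[1,52,2.3,0,0,0,0.075],[1,52,-1.5,0,0,0,0.074],[1,46,21.2,10,0,0,0.014],[1,46.3,20.6,10,0,0,0.015],[1,46.6,19.8,10,0,0,0.014],[1,46.9,19.3,10,0,0,0.015],[1,47.1,18.5,10,0,0,0.014],[1,47.4,17.8,10,0,0,0.015],[1,47.7,17.1,10,0,0,0.014],[1,47.9,16.5,10,0,0,0.015],[1,0,0,0,0,0,0]],
  ],
)

```text
time_s: 4.7
tcp_pos: [0.4453, -0.3945, 0.2185]
ee_rot: [[0.054, -0.999, -0.002], [-0.999, -0.054, 0.001], [-0.001, 0.002, -1.0]]
wrist_force: [-0.4, 0.8, -0.4]
gripper_width: 0.999
```

```bash
python3 - <<'E'
from h import *
s=sense(); print(s["tcp_pos"],s["joints"].round(1),s["wrist_force"],s["time_s"]); print(s["ee_rot"].round(3))
plan([((.447,-.392,.091),down(-86.6),1)])
# mat centre & bar from stored images
import pickle
c=pickle.load(open("c0.pkl","rb"))
k=c[1]; g=k["color"].astype(int); 
dk=(g.max(2)<45).astype(np.uint8); w=np.zeros_like(dk); w[195:280,362:462]=dk[195:280,362:462]
pts=np.argwhere(w)[:,::-1].astype(np.int32); hu=np.zeros((420,560),np.uint8); cv2.fillConvexPoly(hu,cv2.convexHull(pts),1)
print("mat",fit([(k,hu.astype(np.float32))],[box(-105,105,-130,130,0,3)],[.447,-.392,.06]))
r_=cv2.minAreaRect(pts); print(r_, at_z(k,[r_[0]],.003))
E
```

```text
[ 0.44532869 -0.3944683   0.21850796] [-26.   20.1  -5.7   0.  -64.4  29. ] [-0.43324239  0.80718346 -0.35553535] 4.7
[[ 0.054 -0.999 -0.002]
 [-0.999 -0.054  0.001]
 [-0.001  0.002 -1.   ]]
[[[1, -0.7, -0.7, 42.5, 0.001, 0, -0.002], [1, -0.8, -0.7, 42.5, 0, 0.001, -0.001], [1, -0.8, -0.6, 42.5, 0.001, 0, -0.002]]]
mat (array([ 0.45927058, -0.39855981, -0.05481906]), np.float64(0.1699364185333252))
((410.49237060546875, 235.67877197265625), (63.124961853027344, 80.02494049072266), 88.63607025146484) [[ 0.45393465 -0.39848498  0.003     ]]
```

```bash
python3 - <<'E'
from h import *
import pickle
c=pickle.load(open("c0.pkl","rb"))
P=at_z(c[1],[(369.3,204.5),(448.3,202.5),(453.3,266.4),(373.3,269.7)],.003); print(P.round(3),P.mean(0))
E
```

```text
[[ 0.557 -0.273  0.003]
 [ 0.557 -0.528  0.003]
 [ 0.354 -0.528  0.003]
 [ 0.351 -0.274  0.003]] [ 0.45461096 -0.40100493  0.003     ]
```

Call:
apply_moves(
  steps=[
    [[1,-0.7,-0.7,42.5,0.001,0,-0.002],[1,-0.8,-0.7,42.5,0,0.001,-0.001],[1,-0.8,-0.6,42.5,0.001,0,-0.002],[1,0,0,0,0,0,0],[0,0,0,0,0,0,0],[0,0,0,0,0,0,0],[0,0,0,0,0,0,0],[0,0,0,0,0,0,0],[0,0,0,0,0,0,0],[0,0,0,0,0,0,0]],
  ],
)

```text
time_s: 5.95
tcp_pos: [0.4489, -0.3896, 0.0926]
ee_rot: [[0.064, -0.998, 0.002], [-0.998, -0.064, -0.001], [0.001, -0.002, -1.0]]
wrist_force: [-0.3, 0.2, -0.2]
gripper_width: 0.4
```

Call:
apply_moves(
  steps=[
    [[0,0,0,0,0,0,0],[0,0,0,0,0,0,0],[0,0,0,0,0,0,0],[0,0,0,0,0,0,0],[0,0,0,0,0,0,0],[0,0,0,0,0,0,0]],
  ],
)

```text
time_s: 6.7
tcp_pos: [0.4482, -0.3895, 0.0924]
ee_rot: [[0.064, -0.998, 0.001], [-0.998, -0.064, -0.0], [0.0, -0.001, -1.0]]
wrist_force: [-4.3, -0.5, 1.1]
gripper_width: 0.196
```

Call:
apply_moves(
  steps=[
    [[0,0,0,-10,0,0,0],[0,0,0,-15,0,0,0],[0,0,0,-20,0,0,0],[0,0,0,-30,0,0,0],[0,0,0,-30,0,0,0],[0,0,0,-25,0,0,0],[0,0,0,-15,0,0,0],[0,0,0,0,0,0,0],[0,0,0,0,0,0,0]],
  ],
)

```text
time_s: 7.82
tcp_pos: [0.4481, -0.3889, 0.2362]
ee_rot: [[0.064, -0.998, 0.0], [-0.998, -0.064, 0.001], [-0.001, -0.0, -1.0]]
wrist_force: [0.2, 0.0, -4.0]
gripper_width: 0.198
```

```bash
python3 - <<'E'
from h import *
s=sense(); print(s["tcp_pos"],s["joints"].round(1),s["wrist_force"],s["gripper_width"]); print(s["ee_rot"].round(3))
c=capture("scene"); t=capture("top")
a=c["color"][90:260,80:300,::-1];b=t["color"][150:300,340:500,::-1]
cv2.imwrite("pics/lift.png",np.hstack([cv2.resize(a,(440,340),interpolation=2),cv2.resize(b,(360,340),interpolation=2)]))
E
```

```text
[ 0.4481284  -0.38891181  0.2362422 ] [-25.4  19.1  -4.4  -0.1 -66.5  29. ] [ 0.22749274  0.01311831 -4.03789754] 0.19769833655772595
[[ 0.064 -0.998  0.   ]
 [-0.998 -0.064  0.001]
 [-0.001 -0.    -1.   ]]
```

View pics/lift.png

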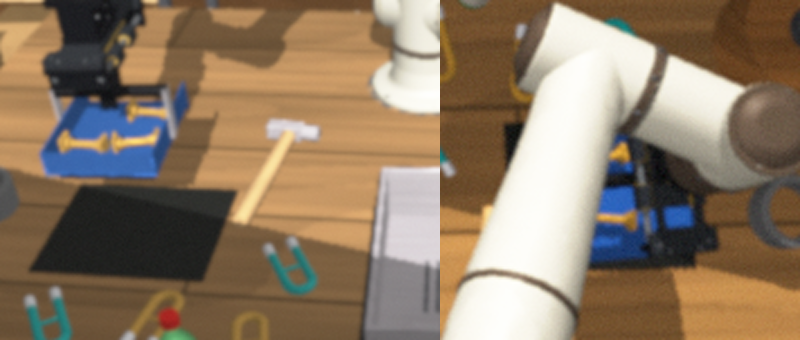

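```bash
python3 - <<'E'
from h import *
import pickle
c=pickle.load(open("c0.pkl","rb"))
P=at_z(c[0],[(120,183.5),(197.5,185),(181.5,230.5),(96,224)],.003); print(P.round(3),P.mean(0))
z=5
def over(k,cr,p,col,rim):
    x,y,w,h=cr; im=cv2.resize(k["color"][y:y+h,x:x+w,::-1],None,fx=z,fy=z,interpolation=2)
    for (X,Y,Z) in rim:
        q=((proj(k,world(np.array([[a,b,Z] for a,b in((-X,-Y),(X,-Y),(X,Y),(-X,Y))]),p))-[x,y]+.5)*z).astype(int); cv2.polylines(im,[q],True,col)
    return im
rim=[(.16,.1685,.09),(.152,.1605,.09)]
a=over(c[1],(170,130,145,145),(.5415,.137,.0556),(0,0,255),rim)
cv2.imwrite("pics/ov.png",cv2.resize(a,(600,600)))
E
```

```text
[[ 0.362 -0.524  0.003]
 [ 0.352 -0.272  0.003]
 [ 0.56  -0.266  0.003]
 [ 0.554 -0.521  0.003]] [ 0.45695754 -0.39552573  0.003     ]
```

View pics/ov.png

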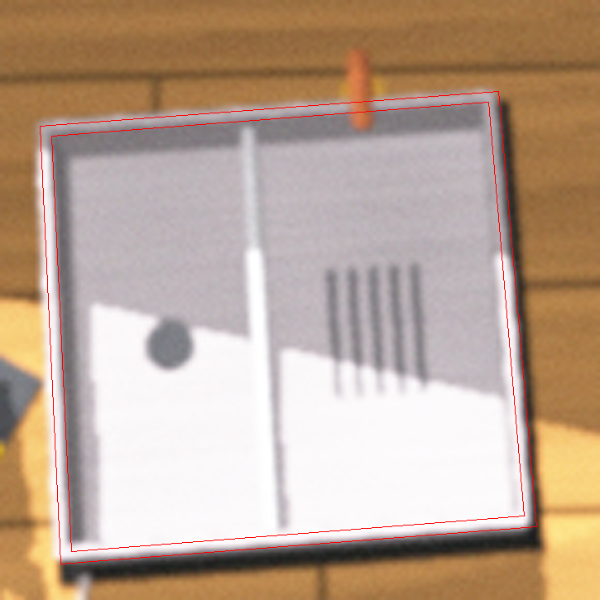

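```bash
python3 - <<'E'
from h import *
plan([((.54,-.15,.25),down(-176.8),0,.035,.11),((.5539,-.0862,.215),down(-176.8),0,.03,.11),((.5539,-.0862,.175),down(-176.8),0,.02,.11)])
E
```

```text
[[[0, -15.5, -7.1, -0.9, 0, 0, 0.105], [0, -16.2, -5.5, -0.9, 0, 0, 0.106], [0, -16.7, -3.7, -1, 0, 0, 0.105], [0, -16.9, -2, -0.9, 0, 0, 0.105], [0, -17.1, -0.1, -0.9, 0, 0, 0.105], [0, -17, 1.6, -0.9, 0, 0, 0.106], [0, -16.7, 3.4, -0.9, 0, 0, 0.105], [0, -16.3, 5.2, -1, 0, 0, 0.105], [0, -15.7, 6.8, -0.9, 0.001, 0, 0.105], [0, -14.8, 8.4, -0.9, 0, 0, 0.106], [0, -13.9, 10, -0.9, 0, 0, 0.105], [0, -12.7, 11.3, -1, 0, 0, 0.105]]]
[[[0, -11.5, 12.6, -0.9, 0, 0, 0.105], [0, -10.1, 13.8, -0.9, 0, 0, 0.106], [0, -8.6, 14.8, -1, 0, 0, 0.105], [0, -5.8, 21, 11.7, 0, 0, -0], [0, -5.8, 20.9, 11.7, 0, 0, -0], [0, -5.9, 21, 11.6, 0, 0, -0], [0, 0, 0, 13.3, 0, 0, -0], [0, 0, 0, 13.4, 0, 0, -0], [0, 0.1, 0, 13.3, 0, 0, -0]]]
```

Call:
apply_moves(
  steps=[
    [[0,-15.5,-7.1,-0.9,0,0,0.105],[0,-16.2,-5.5,-0.9,0,0,0.106],[0,-16.7,-3.7,-1,0,0,0.105],[0,-16.9,-2,-0.9,0,0,0.105],[0,-17.1,-0.1,-0.9,0,0,0.105],[0,-17,1.6,-0.9,0,0,0.106],[0,-16.7,3.4,-0.9,0,0,0.105],[0,-16.3,5.2,-1,0,0,0.105],[0,-15.7,6.8,-0.9,0.001,0,0.105],[0,-14.8,8.4,-0.9,0,0,0.106],[0,-13.9,10,-0.9,0,0,0.105],[0,-12.7,11.3,-1,0,0,0.105]],
  ],
)

```text
time_s: 9.43
tcp_pos: [0.5219, -0.1976, 0.2476]
ee_rot: [[-0.933, -0.36, 0.001], [-0.36, 0.933, -0.001], [-0.0, -0.001, -1.0]]
wrist_force: [0.3, -0.1, -4.7]
gripper_width: 0.197
```

Call:
apply_moves(
  steps=[
    [[0,-11.5,12.6,-0.9,0,0,0.105],[0,-10.1,13.8,-0.9,0,0,0.106],[0,-8.6,14.8,-1,0,0,0.105],[0,-5.8,21,11.7,0,0,0],[0,-5.8,20.9,11.7,0,0,0],[0,-5.9,21,11.6,0,0,0],[0,0,0,13.3,0,0,0],[0,0,0,13.4,0,0,0],[0,0,0,0,0,0,0]],
  ],
)

```text
time_s: 10.55
tcp_pos: [0.5533, -0.0873, 0.1879]
ee_rot: [[-0.998, -0.055, -0.001], [-0.055, 0.998, -0.002], [0.001, -0.002, -1.0]]
wrist_force: [0.3, -0.3, -4.3]
gripper_width: 0.195
```

```bash
python3 - <<'E'
from h import *
s=sense(); print(s["tcp_pos"],s["joints"].round(1),s["wrist_force"],s["time_s"]); print(s["ee_rot"].round(3))
R0=s["ee_rot"]
plan([((.5539,-.0862,.167),down(-176.8),0,.01,.11)])
c=capture("scene"); cv2.imwrite("pics/rim.png",cv2.resize(c["color"][90:300,150:430,::-1],(800,600),interpolation=2))
E
```

```text
[ 0.55333845 -0.08727367  0.18786079] [  7.7  18.3 -13.2   0.1 -58.7 -94.6] [ 0.25826862 -0.25888662 -4.34430738] 10.55
[[-0.998 -0.055 -0.001]
 [-0.055  0.998 -0.002]
 [ 0.001 -0.002 -1.   ]]
[[[0, -0.2, 0.4, 7, -0.001, 0, -0], [0, -0.2, 0.3, 6.9, 0, -0.001, -0.001], [0, -0.2, 0.4, 7, -0.001, 0, -0]]]
```

View pics/rim.png

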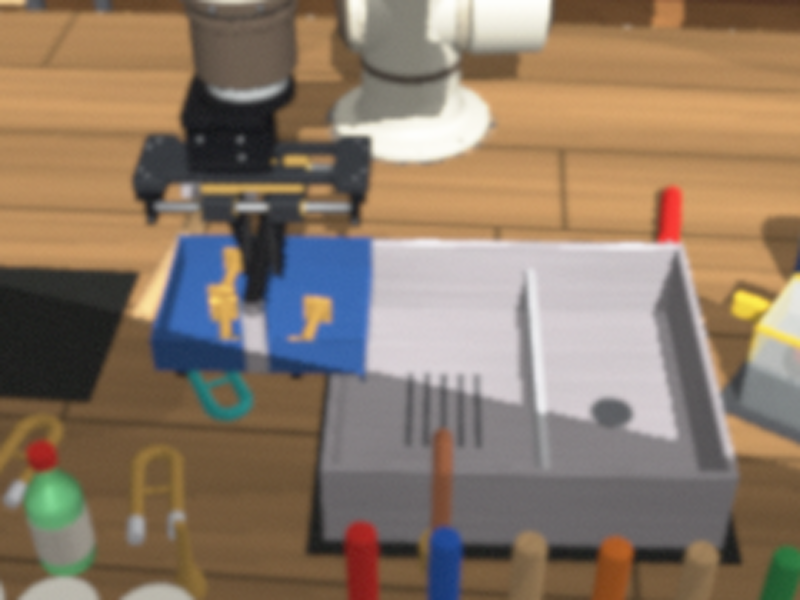

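```bash
cat > tilt.py <<'E'
from h import *
n=np.array([-.0556,.9985,0]); rim=np.array([.5504,-.0233,.0910])
def pose(th,hx=.060,dz=0):
    p=rim+n*(-hx*np.cos(th)+.0734*np.sin(th))+np.array([0,0,hx*np.sin(th)+.0734*np.cos(th)+dz])
    return p,down(-176.8)@Ro.from_rotvec([th,0,0]).as_matrix()
E
python3 - <<'E'
from tilt import *
plan([(*pose(0),0,.01,.1)]+[(*pose(t),0,.06,.1) for t in np.arange(.09,.82,.09)])
E
```

```text
[[[0, 0.1, 1.4, 8.2, -0.001, 0, -0], [0, 0, 1.4, 8.2, 0, 0.001, -0.001], [0, 0.1, 1.4, 8.1, -0.001, 0, 0], [0, 0, 6.8, -5.1, 0.09, 0, 0], [0, 0, 6.8, -5.1, 0.09, 0, 0], [0, -0.1, 6.9, -5.1, 0.09, 0, 0], [0, 0, 6.8, -5, 0.09, 0, 0], [0, 0, 6.9, -5.1, 0.09, 0, 0], [0, 0, 6.8, -5.1, 0.09, 0, 0], [0, 0, 6.8, -5.1, 0.09, 0, 0], [0, 0, 6.9, -5.1, 0.09, 0, 0], [0, 0, 6.8, -5.1, 0.09, 0, 0]]]
```

Call:
apply_moves(
  steps=[
    [[0,0,1.4,8.2,0,0,0],[0,0,1.4,8.2,0,0,0],[0,0,1.4,8.1,0,0,0],[0,0,0,0,0,0,0],[0,0,0,0,0,0,0]],
  ],
)

```text
time_s: 11.22
tcp_pos: [0.5546, -0.0825, 0.1653]
ee_rot: [[-0.998, -0.056, 0.003], [-0.056, 0.998, -0.002], [-0.003, -0.002, -1.0]]
wrist_force: [-0.4, -0.9, -4.7]
gripper_width: 0.192
```

Call:
apply_moves(
  steps=[
    [[0,0,6.8,-5.1,0.09,0,0],[0,0,6.8,-5.1,0.09,0,0],[0,0,6.9,-5.1,0.09,0,0],[0,0,6.8,-5.1,0.09,0,0],[0,0,6.9,-5.1,0.09,0,0],[0,0,0,0,0,0,0]],
  ],
)

```text
time_s: 11.98
tcp_pos: [0.5525, -0.0432, 0.1836]
ee_rot: [[-0.998, -0.052, 0.028], [-0.059, 0.899, -0.435], [-0.003, -0.436, -0.9]]
wrist_force: [-0.1, 0.2, -5.4]
gripper_width: 0.194
```

```bash
python3 - <<'E'
from tilt import *
s=sense(); print(s["joints"].round(1)); p,R=pose(.45); print(s["tcp_pos"],p,"\n",(s["ee_rot"].T@R).round(3))
plan([(*pose(t),0,.06,.1) for t in np.arange(.54,1.21,.08)])
E
```

```text
[  23.3   19.   -27.2   29.4  -56.7 -129.2]
[ 0.5525406  -0.04316697  0.18362857] [ 0.55162878 -0.04536721  0.18319075] 
 [[ 1.    -0.001  0.004]
 [ 0.001  1.     0.001]
 [-0.004 -0.001  1.   ]]
[[[0, 1, 5.1, -3.8, 0.089, 0.004, 0.001], [0, 0, 6.1, -4.5, 0.08, 0, 0], [0, 0, 6, -4.6, 0.08, 0, 0], [0, 0, 6.1, -4.6, 0.08, 0, 0], [0, 0, 6, -4.5, 0.08, 0, 0], [0, 0, 6.1, -4.6, 0.08, 0, 0], [0, 0, 6.1, -4.5, 0.08, 0, 0], [0, 0, 6, -4.6, 0.08, 0, 0], [0, 0, 6.1, -4.5, 0.08, 0, -0]]]
```

Call:
apply_moves(
  steps=[
    [[0,1,5.1,-3.8,0.089,0.004,0.001],[0,0,6.1,-4.5,0.08,0,0],[0,0,6,-4.6,0.08,0,0],[0,0,6.1,-4.6,0.08,0,0],[0,0,0,0,0,0,0]],
  ],
)

```text
time_s: 12.6
tcp_pos: [0.5507, -0.0147, 0.1855]
ee_rot: [[-0.999, -0.039, 0.039], [-0.055, 0.711, -0.701], [-0.001, -0.702, -0.712]]
wrist_force: [0.9, 0.8, -3.1]
gripper_width: 0.193
```

```bash
python3 - <<'E'
from tilt import *
s=sense(); print(s["joints"].round(1)); p,R=pose(.78); print(s["tcp_pos"],p,s["wrist_force"],"\n",(s["ee_rot"].T@R).round(3))
plan([(*pose(t),0,.06,.1) for t in np.arange(.86,1.27,.08)])
E
```

```text
[  31.1   24.   -31.2   42.5  -66.6 -146.8]
[ 0.55074252 -0.01470791  0.18549675] [ 0.5499015  -0.01434755  0.18537782] [ 0.89183039  0.81904275 -3.08196576] 
 [[ 1.     0.001 -0.   ]
 [-0.001  1.    -0.002]
 [ 0.     0.002  1.   ]]
[[[0, 0.8, 6.4, -4.8, 0.082, 0, -0.001], [0, 0, 6.1, -4.5, 0.08, 0, -0], [0, 0, 6.1, -4.6, 0.08, 0, -0], [0, 0, 6, -4.5, 0.08, 0, -0], [0, 0, 6.1, -4.6, 0.08, 0, -0], [0, 0, 6, -4.6, 0.08, 0, -0]]]
```

Call:
apply_moves(
  steps=[
    [[0,0.8,6.4,-4.8,0.082,0,0],[0,0,6.1,-4.5,0.08,0,0],[0,0,6.1,-4.6,0.08,0,0],[0,0,6,-4.5,0.08,0,0],[0,0,0,0,0,0,0],[0,0,0,0,0,0,0],[0,0,0,0,0,0,0],[0,0,0,0,0,0,0]],
  ],
)

```text
time_s: 13.6
tcp_pos: [0.5482, 0.0141, 0.1785]
ee_rot: [[-0.999, -0.022, 0.049], [-0.054, 0.452, -0.89], [-0.002, -0.892, -0.453]]
wrist_force: [2.6, 3.7, 1.9]
gripper_width: 0.196
```

```bash
python3 - <<'E'
from tilt import *
s=sense(); print(s["joints"].round(1)); p,R=pose(1.1); print(s["tcp_pos"],p,s["wrist_force"],"\n",(s["ee_rot"].T@R).round(3))
plan([(*pose(t),0,.06,.1) for t in (1.15,1.2)])
c=capture("scene"); t=capture("top")
a=c["color"][110:290,190:420,::-1];b=t["color"][130:280,170:330,::-1]
cv2.imwrite("pics/tip.png",np.hstack([cv2.resize(a,(430,337),interpolation=2),cv2.resize(b,(360,337),interpolation=2)]))
E
```

```text
[  37.1   32.1  -32.5   49.   -78.7 -158.9]
[0.54816446 0.01413602 0.17849506] [0.54827614 0.01484155 0.1777664 ] [2.58618106 3.74128636 1.87096419] 
 [[ 1.     0.003 -0.001]
 [-0.003  1.     0.001]
 [ 0.001 -0.001  1.   ]]
[[[0, -0.1, 4.7, -3.2, 0.049, -0.001, -0.003], [0, 0, 3.8, -2.9, 0.05, 0, 0]]]
```

View pics/tip.png

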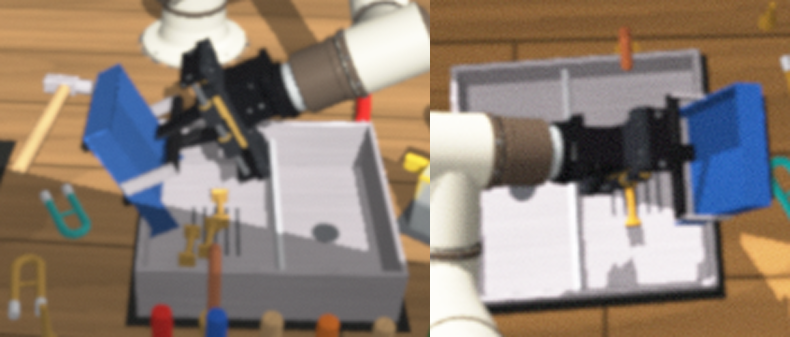

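Call:
apply_moves(
  steps=[
    [[0,0,4.7,-3.2,0.049,0,0],[0,0,0,0,0,0,0],[0,0,0,0,0,0,0]],
  ],
)

```text
time_s: 14.08
tcp_pos: [0.5475, 0.0195, 0.1755]
ee_rot: [[-0.999, -0.022, 0.05], [-0.055, 0.403, -0.914], [0.0, -0.915, -0.404]]
wrist_force: [2.8, 6.1, 4.0]
gripper_width: 0.196
```

```bash
python3 - <<'E'
from tilt import *
s=sense(); print(s["wrist_force"])
plan([(*pose(t,dz=.002),0,.06,.12) for t in np.arange(1.04,-.01,-.104)])
c=capture("scene")
for m in masks_of(c,"brace1"): 
    v,u=np.nonzero(m["pixels"]);print(m["confidence"],m["box"],at_z(c,[[u.mean(),v.mean()]],.02))
E
```

```text
[2.8067542  6.06667413 4.01114947]
[[[0, -0.5, -9.9, 6.5, -0.115, -0.001, -0], [0, -0.1, -7.3, 6.7, -0.104, 0, -0], [0, 0, -7.3, 6.6, -0.104, 0, -0], [0, 0, -7.3, 6.6, -0.104, 0, -0], [0, 0, -7.3, 6.7, -0.104, 0, -0], [0, 0, -7.3, 6.6, -0.104, 0, -0], [0, 0, -7.3, 6.6, -0.104, 0, -0], [0, 0, -7.3, 6.6, -0.104, 0, -0], [0, 0, -7.3, 6.7, -0.104, 0, -0], [0, 0, -7.3, 6.6, -0.104, 0, -0], [0, 0, -7.3, 6.6, -0.104, 0, -0]]]
0.68 [196.0, 152.3, 40.7, 51.4] [[ 0.29813998 -0.22097989  0.02      ]]
0.49 [287.2, 228.8, 12.4, 24.0] [[0.59202385 0.04030337 0.02      ]]
```

Call:
apply_moves(
  steps=[
    [[0,-0.5,-9.9,6.5,-0.115,0,0],[0,0,-7.3,6.7,-0.104,0,0],[0,0,-7.3,6.6,-0.104,0,0],[0,0,-7.3,6.6,-0.104,0,0],[0,0,-7.3,6.7,-0.104,0,0],[0,0,-7.3,6.6,-0.104,0,0],[0,0,-7.3,6.6,-0.104,0,0],[0,0,-7.3,6.6,-0.104,0,0],[0,0,-7.3,6.7,-0.104,0,0],[0,0,-7.3,6.6,-0.104,0,0],[0,0,-7.3,6.6,-0.104,0,0],[0,0,0,-20,0,0,0]],
  ],
)

```text
time_s: 15.68
tcp_pos: [0.5485, -0.0856, 0.1809]
ee_rot: [[-0.999, -0.047, -0.015], [-0.047, 0.999, 0.005], [0.015, 0.006, -1.0]]
wrist_force: [0.4, -0.5, -2.7]
gripper_width: 0.196
```

Call:
apply_moves(
  steps=[
    [[0,0,0,-30,0,0,0],[0,0,-20,-20,0,0,0],[0,0,-40,0,0,0,0],[0,0,-50,0,0,0,0],[0,0,-20,0,0,0,0],[0,0,0,0,0,0,0]],
  ],
)

```text
time_s: 16.42
tcp_pos: [0.5578, -0.2146, 0.2323]
ee_rot: [[-0.999, -0.05, -0.008], [-0.05, 0.999, 0.006], [0.007, 0.006, -1.0]]
wrist_force: [0.6, 0.7, -4.0]
gripper_width: 0.196
```

```bash
python3 - <<'E'
from tilt import *
s=sense(); print(s["tcp_pos"],s["joints"].round(1),s["wrist_force"],s["gripper_width"]); print(s["ee_rot"].round(3))
c=capture("scene"); t=capture("top")
a=c["color"][80:310,80:420,::-1];b=t["color"][130:280,170:330,::-1]
cv2.imwrite("pics/aft.png",np.hstack([cv2.resize(a,(500,338),interpolation=2),cv2.resize(b,(300,338),interpolation=2)]))
plan([((.448,-.398,.20),down(-90),0,.05,.15),((.4555,-.398,.110),down(-90),0,.03,.15)])
E
```

```text
[ 0.55781901 -0.21464052  0.23231507] [ -5.7  19.9  -3.7  -0.3 -66.8 -81.4] [ 0.61210751  0.70269686 -3.96250601] 0.19637955800789703
[[-0.999 -0.05  -0.008]
 [-0.05   0.999  0.006]
 [ 0.007  0.006 -1.   ]]
[[[0, 10.9, -16.3, 3, 0.001, 0, -0.138], [0, 13, -14.6, 3, 0, 0, -0.138], [0, 15, -12.6, 3.1, 0.001, 0, -0.138], [0, 16.5, -10.5, 3, 0.001, 0, -0.138], [0, 17.8, -8.1, 3, 0.001, 0, -0.138], [0, 18.8, -5.6, 3.1, 0, 0, -0.138], [0, 19.3, -3, 3.1, 0.001, 0, -0.138], [0, 19.6, -0.2, 3, 0.001, 0, -0.138], [0, 19.4, 2.4, 3.1, 0, 0, -0.138], [0, 18.9, 5.1, 3, 0.001, 0, -0.138], [0, 18, 7.7, 3.1, 0.001, 0, -0.138], [0, 0, -1.9, 22.5, 0, 0, -0]]]
[[[0, 0, -1.8, 22.5, 0, 0, -0], [0, 0, -1.9, 22.5, 0, 0, -0], [0, 0, -1.9, 22.5, 0, 0, -0]]]
```

View pics/aft.png

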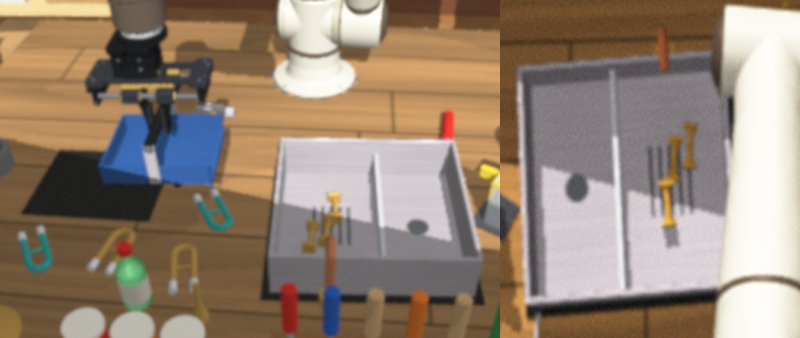

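Call:
apply_moves(
  steps=[
    [[0,10.9,-16.3,3,0,0,-0.138],[0,13,-14.6,3,0,0,-0.138],[0,15,-12.6,3.1,0,0,-0.138],[0,16.5,-10.5,3,0,0,-0.138],[0,17.8,-8.1,3,0,0,-0.138],[0,18.8,-5.6,3.1,0,0,-0.138],[0,19.3,-3,3.1,0,0,-0.138],[0,19.6,-0.2,3,0,0,-0.138],[0,19.4,2.4,3.1,0,0,-0.138],[0,18.9,5.1,3,0,0,-0.138],[0,18,7.7,3.1,0,0,-0.138],[0,0,0,0,0,0,0]],
  ],
)

```text
time_s: 18.02
tcp_pos: [0.4487, -0.3979, 0.2004]
ee_rot: [[-0.001, -1.0, -0.003], [-1.0, 0.001, 0.005], [-0.005, 0.003, -1.0]]
wrist_force: [-1.3, 0.5, -4.0]
gripper_width: 0.2
```

```bash
python3 - <<'E'
from tilt import *
s=sense(); print(s["tcp_pos"],s["joints"].round(1),s["wrist_force"],s["gripper_width"]); print(s["ee_rot"].round(3))
plan([((.4555,-.396,.110),down(-90),0,.03,.15),((.4555,-.396,.0935),down(-90),0,.008,.15)])
E
```

```text
[ 0.448737   -0.3979315   0.20040925] [-26.2  21.4  -6.3  -0.2 -62.6  26.3] [-1.30241475  0.53980852 -3.95197655] 0.19981318792431332
[[-0.001 -1.    -0.003]
 [-1.     0.001  0.005]
 [-0.005  0.003 -1.   ]]
[[[0, -0.4, -1.7, 22.6, 0.001, 0.001, -0], [0, -0.4, -1.8, 22.6, 0, 0.001, -0], [0, -0.4, -1.7, 22.6, 0.001, 0.002, -0.001], [0, -0.4, -1.7, 22.6, 0.001, 0.001, 0], [0, 0, 0, 5.5, 0, 0, 0], [0, 0, 0, 5.5, 0, 0, 0], [0, 0, 0, 5.5, 0, 0, 0]]]
```

Call:
apply_moves(
  steps=[
    [[0,-0.4,-1.7,22.6,0.001,0.001,0],[0,-0.4,-1.8,22.6,0,0.001,0],[0,-0.4,-1.7,22.6,0.001,0.002,0],[0,-0.4,-1.7,22.6,0.001,0.001,0],[0,0,0,5.5,0,0,0],[0,0,0,5.5,0,0,0],[0,0,0,5,0,0,0],[0,0,0,0,0,0,0],[0,0,0,0,0,0,0]],
  ],
)

```text
time_s: 19.15
tcp_pos: [0.4566, -0.3973, 0.0953]
ee_rot: [[0.0, -1.0, 0.003], [-1.0, -0.0, -0.002], [0.002, -0.003, -1.0]]
wrist_force: [0.9, -0.7, -2.3]
gripper_width: 0.191
```

```bash
python3 - <<'E'
from h import *
s=sense(); print(s["tcp_pos"],s["wrist_force"])
c=capture("top")
E
```

```text
[ 0.45660735 -0.39728929  0.09527274] [ 0.90887087 -0.69928752 -2.34703822]
```

Lower slightly more, then release and rise.

Call:
apply_moves(
  steps=[
    [[0,0,0,2,0,0,0],[0,0,0,1.5,0,0,0],[0,0,0,0,0,0,0],[0.3,0,0,0,0,0,0],[0.45,0,0,0,0,0,0],[0.6,0,0,0,0,0,0],[0.8,0,0,0,0,0,0],[0.8,0,0,0,0,0,0]],
  ],
)

```text
time_s: 20.2
tcp_pos: [0.4565, -0.3971, 0.0911]
ee_rot: [[0.0, -1.0, 0.002], [-1.0, -0.0, -0.002], [0.002, -0.002, -1.0]]
wrist_force: [0.4, 0.6, -0.2]
gripper_width: 0.669
```

Call:
apply_moves(
  steps=[
    [[0.8,0,0,0,0,0,0],[0.8,0,0,0,0,0,0],[0.8,0,0,-20,0,0,0],[0.8,0,0,-40,0,0,0],[0.8,0,0,-50,0,0,0],[0.8,0,0,-40,0,0,0],[0.8,-50,0,0,0,0,0],[0.8,-55,0,0,0,0,0],[0.8,-55,0,0,0,0,0],[0.8,-55,0,0,0,0,0],[0.8,-55,0,0,0,0,0],[0.8,0,0,0,0,0,0]],
  ],
)

```text
time_s: 21.7
tcp_pos: [0.4559, -0.124, 0.2413]
ee_rot: [[0.006, -1.0, 0.004], [-1.0, -0.006, -0.001], [0.001, -0.004, -1.0]]
wrist_force: [-0.1, -0.8, -0.0]
gripper_width: 0.801
```

```bash
python3 - <<'E'
from h import *
s=sense(); print(s["tcp_pos"],s["wrist_force"],s["joints"].round(1),s["time_s"])
c=capture("top"); d=capture("scene")
a=d["color"][150:300,80:280,::-1];b=c["color"][140:280,300:470,::-1]
cv2.imwrite("pics/tr.png",np.hstack([cv2.resize(a,(430,323),interpolation=2),cv2.resize(b,(370,323),interpolation=2)]))
for m in masks_of(c,"slide1")[:5]:
    v,u=np.nonzero(m["pixels"]); col=np.median(c["color"][v,u],0); P=at_z(c,[[u.mean(),v.mean()]],.006)[0]
    if col[2]>col[0] : continue
    w=np.array(P); print(m["confidence"],col,m["box"],[fit([(c,m["pixels"].astype(np.float32))],slide_parts(),[w[0],w[1],y]) for y in(2.95,3.35)])
for m in masks_of(d,"slide1")[:5]:
    v,u=np.nonzero(m["pixels"]); col=np.median(d["color"][v,u],0); w=at_z(d,[[u.mean(),v.mean()]],.006)[0]; print(m["confidence"],col,m["box"],w.round(3))
E
```

```text
[ 0.45593918 -0.1239513   0.24128922] [-0.14198399 -0.80008385 -0.04291185] [  4.6   6.8 -20.1   0.1 -62.9  -4.3] 21.7
0.73 [156.  115.   46.5] [328.6, 154.3, 18.8, 28.5] [(array([ 0.67175328, -0.17432689,  3.36403751]), np.float64(0.21114122867584229)), (array([ 0.67183604, -0.17415652,  3.36814942]), np.float64(0.21017813682556152))]
0.69 [150. 109.  44.] [368.3, 158.6, 22.5, 36.5] [(array([ 0.64014665, -0.30911428,  2.95248281]), np.float64(0.17133259773254395)), (array([ 0.64008508, -0.30911678,  2.95643523]), np.float64(0.17074733972549438))]
0.84 [137. 112.  61.] [139.1, 237.1, 32.1, 29.5] [ 0.646 -0.315  0.006]
0.68 [ 56. 119. 113.] [211.1, 208.2, 27.1, 28.0] [ 0.523 -0.147  0.006]
0.59 [138. 111.  59.] [197.0, 247.9, 19.9, 32.3] [ 0.668 -0.177  0.006]
```

View pics/tr.png

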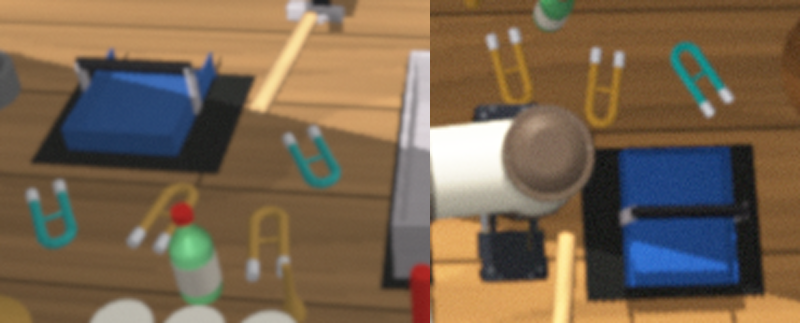

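```bash
python3 - <<'E'
from h import *
import pickle
c=pickle.load(open("c0.pkl","rb"))
print("oil",at_z(c[0],[[171.7,290.7-6]],0.0),at_z(c[1],[[355,150]],.065)); print("mp",at_z(c[0],[[216.5,298]],0),at_z(c[1],[[321,139]],.04))
A=(.672,-.174); ps=down(192.9-360)
plan([((.60,-.15,.24),ps,.85,.055,.17),((*A,.12),ps,.85,.05,.17),((*A,.021),ps,.85,.033,.17)])
E
```

```text
oil [[ 7.47928016e-01 -2.39848751e-01 -1.11022302e-16]] [[ 0.71876637 -0.22550748  0.065     ]]
mp [[ 0.77755921 -0.1220744   0.        ]] [[ 0.7644039  -0.12390755  0.04      ]]
[[[0.85, 2.8, -18, 0.1, 0, 0, 0.168], [0.85, -0.2, -18.2, 0.2, -0.001, 0, 0.168], [0.85, -3.3, -17.9, 0.1, 0, 0, 0.168], [0.85, -6.3, -17.1, 0.2, -0.001, 0, 0.168], [0.85, -9, -15.9, 0.1, 0, 0, 0.169], [0.85, -11.6, -14.1, 0.1, 0, 0, 0.168], [0.85, -13.7, -11.9, 0.1, -0.001, 0, 0.168], [0.85, -15.5, -9.5, 0.1, 0, 0, 0.168], [0.85, -21.6, -13.2, 40, 0, 0, -0], [0.85, -21.6, -13.1, 40, 0, 0, -0], [0.85, -21.7, -13.2, 40, 0, 0, -0], [0.85, 0, 0, 24.8, 0, 0, -0]]]
[[[0.85, 0, 0, 24.7, 0, 0, -0], [0.85, 0, 0, 24.8, 0, 0, -0], [0.85, 0, 0.1, 24.7, 0, 0, -0]]]
```

```bash
python3 - <<'E'
from h import *
import pickle
c=pickle.load(open("c0.pkl","rb"))
a=np.linspace(0,2*np.pi,16,endpoint=False)
cyl=lambda r,z0,z1:np.array([[r*np.cos(t),r*np.sin(t),z] for t in a for z in(z0,z1)])
t=capture("top"); d=capture("scene")
for nm,parts,p0 in(("oil",[cyl(.024,0,.085),np.vstack([cyl(.024,.085,.086),cyl(.012,.11,.13)])],(.73,-.235,0)),("mouthpiece",[np.vstack([cyl(.013,0,.02),cyl(.006,.03,.085)])],(.77,-.123,0))):
    obs=[]
    for k in(t,d):
        m=masks_of(k,nm); 
        if m: print(m[0]["box"],m[0]["confidence"]); obs.append((k,m[0]["pixels"].astype(np.float32)))
    for o in [[x] for x in obs]+[obs]: print(nm,fit(o,parts,p0))
E
```

```text
[344.1, 132.6, 19.2, 25.4] 0.53
[160.3, 245.5, 22.3, 44.4] 0.65
oil (array([ 0.74498891, -0.23300861, -0.0952642 ]), np.float64(0.0889202356338501))
oil (array([ 0.74505338, -0.23617888,  0.00653004]), np.float64(0.15519613027572632))
oil (array([ 0.74593833, -0.23439906, -0.12473366]), np.float64(0.1315929889678955))
[118.4, 203.7, 51.3, 45.3] 0.52
[141.0, 237.0, 29.5, 26.8] 0.48
mouthpiece (array([ 0.77 , -0.123,  0.   ]), np.float64(1.0))
mouthpiece (array([ 0.77 , -0.123,  0.   ]), np.float64(1.0))
mouthpiece (array([ 0.77 , -0.123,  0.   ]), np.float64(1.0))
```

```bash
cat > sl.py <<'E'
from h import *
PH=-.3
def tilted(psi): return down(psi)@Ro.from_rotvec([0,PH,0]).as_matrix()
def tcp_at(xy,psi,z,off=.0126):
    R=down(psi); return np.array([xy[0]+off*R[0,0],xy[1]+off*R[1,0],z])
def bay(bx,by=.0905):
    c,s=np.cos(.0556),np.sin(.0556); return (.5415+bx*c-by*s,.137+bx*s+by*c)
E
python3 - <<'E'
from sl import *
A=(.672,-.174); q=-167.1; R=tilted(q)
print(tcp_at(A,q,.0215))
plan([((.60,-.15,.24),down(q),.85,.055,.17),(tcp_at(A,q,.13),R,.85,.05,.17),(tcp_at(A,q,.0215),R,.85,.033,.17)])
E
```

```text
[ 0.65971801 -0.17681295  0.0215    ]
[[[0.85, 2.8, -18, 0.1, 0, 0, 0.168], [0.85, -0.3, -18.2, 0.2, -0.001, 0, 0.168], [0.85, -3.3, -18, 0.1, 0, 0, 0.168], [0.85, -6.2, -17.1, 0.1, -0.001, 0, 0.168], [0.85, -9.1, -15.8, 0.1, 0, 0, 0.168], [0.85, -11.5, -14.1, 0, 0, 0, 0.168], [0.85, -13.8, -12, 0.1, -0.001, 0, 0.168], [0.85, -15.5, -9.5, 0.1, 0, 0, 0.168], [0.85, -17.4, -13.1, 36.7, 0, -0.1, 0], [0.85, -13.7, -13.2, 38.2, 0, -0.1, 0], [0.85, -9.8, -13.1, 39.4, 0, -0.1, 0], [0.85, 8, 0, 25.9, 0, 0, 0]]]
[[[0.85, 8, 0, 25.9, 0, 0, 0], [0.85, 8.1, 0, 25.9, 0, 0, 0], [0.85, 8, 0, 26, 0, 0, 0]]]
```

Call:
apply_moves(
  steps=[
    [[0.85,2.8,-18,0,0,0,0.168],[0.85,-0.3,-18.2,0,0,0,0.168],[0.85,-3.3,-18,0,0,0,0.168],[0.85,-6.2,-17.1,0,0,0,0.168],[0.85,-9.1,-15.8,0,0,0,0.168],[0.85,-11.5,-14.1,0,0,0,0.168],[0.85,-13.8,-12,0,0,0,0.168],[0.85,-15.5,-9.5,0,0,0,0.168],[0.85,-17.4,-13.1,36.7,0,-0.1,0],[0.85,-13.7,-13.2,38.2,0,-0.1,0],[0.85,-9.8,-13.1,39.4,0,-0.1,0],[0.85,0,0,0,0,0,0]],
  ],
)

```text
time_s: 23.7
tcp_pos: [0.6575, -0.1769, 0.1273]
ee_rot: [[-0.933, -0.222, 0.282], [-0.213, 0.975, 0.065], [-0.289, 0.001, -0.957]]
wrist_force: [-0.4, -0.1, 0.5]
gripper_width: 0.849
```

```bash
python3 - <<'E'
from sl import *
A=(.672,-.174); q=-167.1; R=tilted(q)
s=sense(); print(s["tcp_pos"],s["joints"].round(1))
plan([(tcp_at(A,q,.0215),R,.85,.03,.17)])
d=capture("scene")
for m in masks_of(d,"slide1")[:5]:
    v,u=np.nonzero(m["pixels"]); col=np.median(d["color"][v,u],0); w=at_z(d,[[u.mean(),v.mean()]],.006)[0]; print(m["confidence"],col,m["box"],w.round(3))
E
```

```text
[ 0.6574728  -0.17691175  0.12726347] [ -3.7  26.8  -8.4  -7.6 -38.9 -68.2]
[[[0.85, 7.1, -0.1, 25.5, 0, -0.002, -0], [0.85, 7.2, -0.2, 25.4, 0, -0.001, -0.001], [0.85, 7.2, -0.1, 25.5, 0.001, -0.002, 0], [0.85, 7.2, -0.1, 25.4, 0, -0.002, -0]]]
0.86 [138. 111.  59.] [140.0, 237.1, 32.4, 28.3] [ 0.641 -0.314  0.006]
0.82 [129. 104.  56.] [196.4, 246.7, 20.6, 36.0] [ 0.668 -0.178  0.006]
0.57 [ 52. 113. 108.] [92.5, 232.6, 21.4, 34.1] [ 0.657 -0.453  0.006]
0.57 [ 57. 112. 105.] [217.2, 206.0, 19.0, 30.0] [ 0.533 -0.137  0.006]
```

Call:
apply_moves(
  steps=[
    [[0.85,7.1,0,25.5,0,0,0],[0.85,7.2,0,25.4,0,0,0],[0.85,7.2,0,25.5,0,0,0],[0.85,7.2,0,25.4,0,0,0],[0.85,0,0,0,0,0,0],[0.3,0,0,0,0,0,0],[0.3,0,0,0,0,0,0],[0.3,0,0,0,0,0,0],[0.3,0,0,0,0,0,0],[0.3,0,0,0,0,0,0],[0.3,0,0,0,0,0,0],[0.3,0,0,0,0,0,0]],
  ],
)

```text
time_s: 25.3
tcp_pos: [0.6638, -0.1759, 0.0271]
ee_rot: [[-0.929, -0.225, 0.293], [-0.216, 0.974, 0.064], [-0.3, -0.003, -0.954]]
wrist_force: [-2.4, -2.0, 6.3]
gripper_width: 0.492
```

```bash
python3 - <<'E'
from sl import *
s=sense(); print(s["tcp_pos"],s["gripper_width"],s["wrist_force"])
p=s["tcp_pos"]; q=-167.1; D=bay(.05); print(D)
plan([((p[0]-.01,p[1],.10),tilted(q),.3,.025,.1),((.60,.0,.19),tilted(-125),.3,.05,.15),((*tcp_at(D,-86.8,.16)[:2],.19),tilted(-86.8),.3,.05,.15)])
E
```

```text
[ 0.66382755 -0.17588494  0.02709929] 0.49214446500166165 [-2.36549188 -1.99712031  6.30125453]
(np.float64(0.586393528024188), np.float64(0.23013871988352347))
[[[0.3, -4.2, 0.7, -24.2, -0.001, 0.001, 0.001], [0.3, -4.1, 0.7, -24.1, -0.001, 0.002, 0.001], [0.3, -4.1, 0.7, -24.2, -0.001, 0.001, 0.001], [0.3, -2.8, 36.7, -18, -0.043, 0, -0.14], [0.3, -8, 36.7, -16.3, -0.044, 0, -0.141], [0.3, -13, 35.9, -14.8, -0.043, 0, -0.14], [0.3, -18, 34.3, -13.3, -0.044, 0, -0.141], [0.3, -22.7, 31.9, -11.8, -0.043, 0, -0.14], [0.3, -32.6, 27.1, 10.1, -0.039, 0, -0.127], [0.3, -35.8, 22.3, 11.1, -0.04, 0, -0.128], [0.3, -38.3, 17.1, 11.8, -0.039, 0, -0.127], [0.3, -40.2, 11.6, 12.4, -0.04, 0, -0.127]]]
[[[0.3, -41.2, 6, 12.8, -0.039, 0, -0.128]]]
```

Call:
apply_moves(
  steps=[
    [[0.85,0,0,0,0,0,0],[0.85,0,0,0,0,0,0],[0.85,0,0,0,0,0,0],[0.85,0,0,0,0,0,0],[0.85,0,0,0,0,0,0]],
  ],
)

```text
time_s: 25.92
tcp_pos: [0.6629, -0.1754, 0.0253]
ee_rot: [[-0.93, -0.225, 0.29], [-0.216, 0.974, 0.065], [-0.297, -0.002, -0.955]]
wrist_force: [-0.1, 0.5, 0.2]
gripper_width: 0.843
```

```bash
python3 - <<'E'
from sl import *
s=sense(); print(s["tcp_pos"],s["gripper_width"],s["wrist_force"])
d=capture("scene");t=capture("top")
a=d["color"][170:310,130:290,::-1]
cv2.imwrite("pics/g1.png",cv2.resize(a,(686,600),interpolation=2))
E
```

```text
[ 0.66286902 -0.17543107  0.02533266] 0.8426352890583783 [-0.08187269  0.53673582  0.21312549]
```

View pics/g1.png

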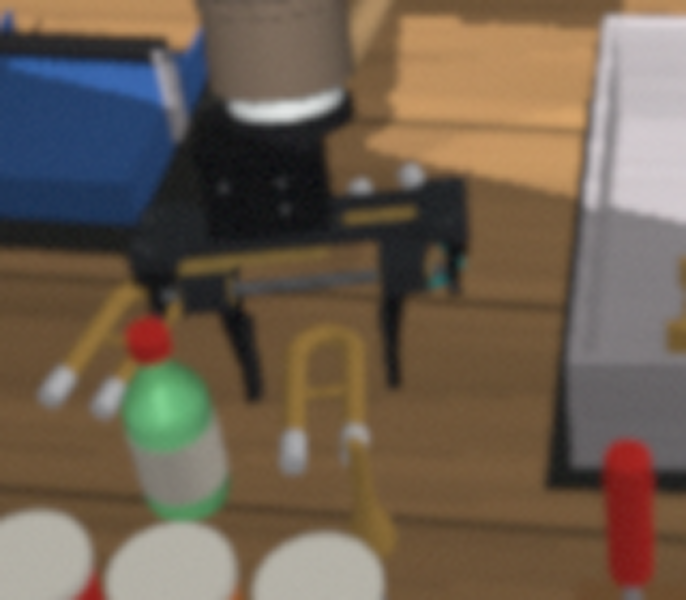

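Call:
apply_moves(
  steps=[
    [[0.85,1.4,0,4.6,0,0,0],[0.85,0,0,0,0,0,0],[0.85,0,0,0,0,0,0]],
  ],
)

```text
time_s: 26.4
tcp_pos: [0.663, -0.1756, 0.0207]
ee_rot: [[-0.93, -0.225, 0.29], [-0.216, 0.974, 0.065], [-0.297, -0.002, -0.955]]
wrist_force: [0.3, 0.2, 0.7]
gripper_width: 0.849
```

Call:
apply_moves(
  steps=[
    [[0.3,0,0,0,0,0,0],[0.3,0,0,0,0,0,0],[0.3,0,0,0,0,0,0],[0.3,0,0,0,0,0,0],[0.3,0,0,0,0,0,0],[0.3,0,0,0,0,0,0],[0.3,0,0,0,0,0,0]],
  ],
)

```text
time_s: 27.28
tcp_pos: [0.6631, -0.1756, 0.0209]
ee_rot: [[-0.93, -0.225, 0.29], [-0.216, 0.974, 0.065], [-0.298, -0.002, -0.955]]
wrist_force: [-0.4, 0.5, 1.1]
gripper_width: 0.542
```

```bash
python3 - <<'E'
from sl import *
s=sense(); p=s["tcp_pos"]; q=-167.1; D=bay(.05)
plan([((p[0]-.01,p[1],.11),tilted(q),.3,.03,.1),((.60,.0,.19),tilted(-125),.3,.05,.15),((*tcp_at(D,-86.8,.16)[:2],.19),tilted(-86.8),.3,.05,.15)])
E
```

```text
[[[0.3, -5.7, 0.7, -29.3, -0.001, 0.001, 0.001], [0.3, -5.7, 0.7, -29.3, 0, 0, 0.001], [0.3, -5.7, 0.7, -29.4, -0.001, 0.001, 0], [0.3, -2.4, 36.6, -16, -0.043, 0, -0.14], [0.3, -7.4, 36.6, -14.4, -0.044, 0, -0.141], [0.3, -12.6, 35.7, -12.9, -0.043, 0, -0.14], [0.3, -17.5, 34.2, -11.3, -0.044, 0, -0.14], [0.3, -22.2, 31.8, -9.9, -0.043, 0, -0.14], [0.3, -32.6, 27.1, 10.1, -0.039, 0, -0.127], [0.3, -35.8, 22.3, 11.1, -0.04, 0, -0.128], [0.3, -38.3, 17.1, 11.8, -0.039, 0, -0.127], [0.3, -40.1, 11.7, 12.5, -0.04, 0, -0.128]]]
[[[0.3, -41.2, 6, 12.7, -0.039, 0, -0.127]]]
```

Call:
apply_moves(
  steps=[
    [[0.3,-5.7,0.7,-29.3,0,0,0],[0.3,-5.7,0.7,-29.3,0,0,0],[0.3,-5.7,0.7,-29.4,0,0,0],[0.3,-2.4,36.6,-16,-0.043,0,-0.14],[0.3,-7.4,36.6,-14.4,-0.044,0,-0.141],[0.3,-12.6,35.7,-12.9,-0.043,0,-0.14],[0.3,-17.5,34.2,-11.3,-0.044,0,-0.14],[0.3,-22.2,31.8,-9.9,-0.043,0,-0.14],[0.3,-32.6,27.1,10.1,-0.039,0,-0.127],[0.3,-35.8,22.3,11.1,-0.04,0,-0.128],[0.3,-38.3,17.1,11.8,-0.039,0,-0.127],[0.3,-40.1,11.7,12.5,-0.04,0,-0.128]],
  ],
)

```text
time_s: 28.78
tcp_pos: [0.5883, 0.1754, 0.1886]
ee_rot: [[-0.068, -0.997, 0.022], [-0.953, 0.072, 0.293], [-0.294, -0.001, -0.956]]
wrist_force: [-0.1, -0.6, -0.9]
gripper_width: 0.541
```

Call:
apply_moves(
  steps=[
    [[0.3,-41.2,6,12.7,-0.039,0,-0.127],[0.3,0,0,0,0,0,0],[0.3,0,0,0,0,0,0]],
  ],
)

```text
time_s: 29.15
tcp_pos: [0.5858, 0.2174, 0.1884]
ee_rot: [[0.054, -0.998, -0.016], [-0.955, -0.056, 0.293], [-0.293, -0.001, -0.956]]
wrist_force: [0.2, 0.3, -1.9]
gripper_width: 0.542
```

```bash
python3 - <<'E'
from sl import *
s=sense(); print(s["tcp_pos"],s["gripper_width"],s["joints"].round(1),s["wrist_force"]); D=bay(.05)
print(tcp_at(D,-86.8,.0325))
plan([(tcp_at(D,-86.8,.10),tilted(-86.8),.3,.04,.15),(tcp_at(D,-86.8,.036),tilted(-86.8),.3,.025,.15)])
t=capture("top");d=capture("scene")
a=d["color"][120:290,250:480,::-1];b=t["color"][130:280,110:310,::-1]
cv2.imwrite("pics/b1.png",np.hstack([cv2.resize(a,(400,296),interpolation=2),cv2.resize(b,(395,296),interpolation=2)]))
E
```

```text
[0.58577014 0.21742405 0.18839628] 0.5421945435854347 [ 27.2  22.9  -1.  -18.  -60.2 -15.8] [ 0.23055463  0.25568715 -1.90494228]
[0.58709688 0.21755837 0.0325    ]
[[[0.3, 8.6, -0.4, 28.2, 0, -0.001, 0], [0.3, 8.7, -0.4, 28.1, 0, -0.001, 0.001], [0.3, 8.6, -0.5, 28.2, -0.001, 0, -0], [0.3, 6.3, 0, 20.4, 0, 0, -0], [0.3, 6.3, 0, 20.4, 0, 0, -0], [0.3, 6.3, 0, 20.4, 0, 0, -0]]]
```

View pics/b1.png

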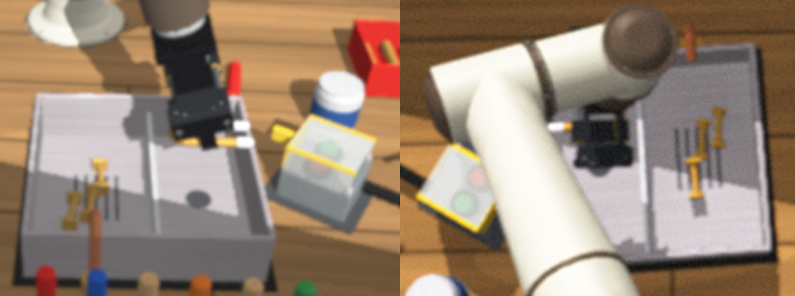

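Call:
apply_moves(
  steps=[
    [[0.3,8.6,-0.4,28.2,0,0,0],[0.3,8.7,-0.4,28.1,0,0,0],[0.3,8.6,-0.5,28.2,0,0,0],[0.3,6.3,0,20.4,0,0,0],[0.3,6.3,0,20.4,0,0,0],[0.3,6.3,0,20.4,0,0,0],[0.3,0,0,0,0,0,0],[0.3,0,0,0,0,0,0]],
  ],
)

```text
time_s: 30.25
tcp_pos: [0.5885, 0.2178, 0.0371]
ee_rot: [[0.055, -0.998, -0.013], [-0.954, -0.057, 0.294], [-0.294, -0.004, -0.956]]
wrist_force: [-0.1, -0.8, -0.6]
gripper_width: 0.542
```

Call:
apply_moves(
  steps=[
    [[0.3,1.2,0,3.8,0,0,0],[0.3,0.8,0,2.6,0,0,0],[0.3,0,0,0,0,0,0],[0.6,0,0,0,0,0,0],[0.7,0,0,0,0,0,0],[0.7,0,0,0,0,0,0],[0.7,0,0,0,0,0,0]],
  ],
)

```text
time_s: 31.12
tcp_pos: [0.588, 0.2177, 0.03]
ee_rot: [[0.055, -0.998, -0.014], [-0.954, -0.057, 0.294], [-0.294, -0.003, -0.956]]
wrist_force: [-0.8, -0.1, -0.2]
gripper_width: 0.693
```

Call:
apply_moves(
  steps=[
    [[0.7,-6,0,-19,0,0,0],[0.7,-12,0,-38,0,0,0],[0.7,-12,0,-38,0,0,0],[0.7,-15,0,-48,0,0,0],[0.7,-15,0,-48,0,0,0],[0.7,0,0,0,0,0,0]],
  ],
)

```text
time_s: 31.88
tcp_pos: [0.5897, 0.2195, 0.2377]
ee_rot: [[0.059, -0.998, -0.003], [-0.953, -0.057, 0.298], [-0.297, -0.015, -0.955]]
wrist_force: [0.2, -0.6, 0.1]
gripper_width: 0.699
```

```bash
python3 - <<'E'
from sl import *
s=sense(); print(s["tcp_pos"],s["time_s"],s["joints"].round(1))
t=capture("top");d=capture("scene")
res=[]
for k in(t,d):
  for m in masks_of(k,"slide1")[:6]:
    v,u=np.nonzero(m["pixels"]); col=np.median(k["color"][v,u],0); w=at_z(k,[[u.mean(),v.mean()]],.006)[0]; print(round(m["confidence"],2),col,m["box"],w.round(3))
    if col[2]<col[0] and w[1]<-.2: res.append(((k,m["pixels"].astype(np.float32)),w))
for o,w in res: print(fit([o],slide_parts(),[w[0],w[1],2.95]))
B=res[0][1]; B=(.640,-.309); q=-190.8
plan([((.60,.02,.22),tilted(-140),.85,.055,.17),(tcp_at(B,q,.15),tilted(q),.85,.055,.17),(tcp_at(B,q,.10),tilted(q),.85,.03,.17)])
E
```

```text
[0.58974242 0.21953823 0.23773695] 31.875 [ 27.3  20.6   2.6 -17.  -65.  -17.6]
0.88 [ 43. 116. 111.] [321.1, 200.5, 24.7, 31.0] [ 0.525 -0.148  0.006]
0.8 [ 46. 110. 104.] [412.0, 154.9, 25.9, 36.8] [ 0.659 -0.45   0.006]
0.76 [131.5  95.   37. ] [370.2, 160.8, 16.5, 31.3] [ 0.638 -0.309  0.006]
0.6 [124.   92.5  48. ] [225.1, 192.6, 3.6, 10.5] [0.594 0.182 0.006]
0.71 [ 68. 114. 108.] [211.0, 208.0, 26.7, 30.9] [ 0.526 -0.147  0.006]
0.67 [138. 114.  80.] [344.1, 239.0, 43.7, 15.7] [0.581 0.227 0.006]
0.61 [ 54. 117. 112.] [92.2, 234.7, 21.6, 30.9] [ 0.655 -0.454  0.006]
0.6 [143. 115.  61.] [142.8, 238.9, 25.6, 28.2] [ 0.644 -0.316  0.006]
0.39 [118. 142. 113.] [160.7, 244.5, 23.7, 47.1] [ 0.707 -0.256  0.006]
(array([ 0.64135488, -0.30947131,  2.94413809]), np.float64(0.25749003887176514))
(array([ 0.63766775, -0.31065521,  2.99097105]), np.float64(0.47499120235443115))
(array([ 0.71039642, -0.2544064 ,  3.63738846]), np.float64(0.4599844217300415))
[[[0.85, 32.2, -0.3, -8.2, 0.046, 0, 0.148], [0.85, 31.7, -5.5, -8.1, 0.045, -0.001, 0.148], [0.85, 30.6, -10.5, -7.8, 0.046, 0, 0.148], [0.85, 28.7, -15.1, -7.2, 0.045, 0, 0.148], [0.85, 26, -19.6, -6.4, 0.046, 0, 0.148], [0.85, 22.9, -23.4, -5.4, 0.045, -0.001, 0.148], [0.85, 28.7, -38.3, 1.6, 0.037, 0, 0.121], [0.85, 23.9, -41.4, 3, 0.038, 0, 0.121], [0.85, 18.8, -43.8, 4.7, 0.037, 0, 0.121], [0.85, 13.3, -45.6, 6.3, 0.038, 0, 0.121], [0.85, 7.8, -46.5, 8.1, 0.037, 0, 0.121], [0.85, 2.1, -46.9, 9.8, 0.038, 0, 0.121]]]
[[[0.85, -3.6, -46.3, 11.6, 0.037, 0, 0.121], [0.85, 7.4, 0, 23.9, 0, 0, 0], [0.85, 7.4, 0, 23.8, 0, 0, 0]]]
```

Call:
apply_moves(
  steps=[
    [[0.85,32.2,-0.3,-8.2,0.046,0,0.148],[0.85,31.7,-5.5,-8.1,0.045,0,0.148],[0.85,30.6,-10.5,-7.8,0.046,0,0.148],[0.85,28.7,-15.1,-7.2,0.045,0,0.148],[0.85,26,-19.6,-6.4,0.046,0,0.148],[0.85,22.9,-23.4,-5.4,0.045,0,0.148],[0.85,28.7,-38.3,1.6,0.037,0,0.121],[0.85,23.9,-41.4,3,0.038,0,0.121],[0.85,18.8,-43.8,4.7,0.037,0,0.121],[0.85,13.3,-45.6,6.3,0.038,0,0.121],[0.85,7.8,-46.5,8.1,0.037,0,0.121],[0.85,2.1,-46.9,9.8,0.038,0,0.121]],
  ],
)

```text
time_s: 33.58
tcp_pos: [0.6237, -0.2612, 0.159]
ee_rot: [[-0.954, 0.066, 0.293], [0.063, 0.998, -0.02], [-0.294, -0.001, -0.956]]
wrist_force: [0.7, 1.1, 0.3]
gripper_width: 0.847
```

Call:
apply_moves(
  steps=[
    [[0.85,-3.6,-46.3,11.6,0.037,0,0.121],[0.85,7.4,0,23.9,0,0,0],[0.85,0,0,0,0,0,0],[0.85,0,0,0,0,0,0]],
  ],
)

```text
time_s: 34.08
tcp_pos: [0.6288, -0.3063, 0.1261]
ee_rot: [[-0.938, 0.186, 0.291], [0.177, 0.983, -0.056], [-0.296, -0.001, -0.955]]
wrist_force: [0.3, -0.1, -0.2]
gripper_width: 0.851
```

```bash
python3 - <<'E'
from sl import *
s=sense(); print(s["tcp_pos"],s["time_s"],s["joints"].round(1))
B=(.6405,-.3095); q=-190.8; print(tcp_at(B,q,.0205))
d=capture("scene")
for m in masks_of(d,"slide1")[:6]:
    v,u=np.nonzero(m["pixels"]); col=np.median(d["color"][v,u],0); w=at_z(d,[[u.mean(),v.mean()]],.006)[0]; print(round(m["confidence"],2),col,m["box"],w.round(3))
plan([(tcp_at(B,q,.021),tilted(q),.85,.026,.17)])
E
```

```text
[ 0.62879664 -0.30625051  0.12612025] 34.075 [-13.   27.7  -9.7  -1.1 -35.4 -86.9]
[ 0.62812318 -0.307139    0.0205    ]
0.9 [ 53.5 113.  108. ] [210.7, 208.9, 24.8, 30.0] [ 0.526 -0.146  0.006]
0.71 [133. 108.  57.] [141.8, 234.9, 28.5, 32.5] [ 0.64  -0.314  0.006]
0.56 [134. 109.  75.] [345.2, 239.0, 41.6, 12.9] [0.579 0.227 0.006]
0.56 [ 53.  113.  107.5] [92.4, 231.5, 21.8, 33.0] [ 0.659 -0.451  0.006]
[[[0.85, 6.5, -0.2, 20.2, 0, 0.001, 0], [0.85, 6.5, -0.2, 20.3, 0, 0, 0.001], [0.85, 6.5, -0.3, 20.2, 0, 0.001, 0], [0.85, 6.5, -0.2, 20.2, 0, 0, 0], [0.85, 6.5, -0.2, 20.3, -0.001, 0.001, 0.001]]]
```

Call:
apply_moves(
  steps=[
    [[0.85,6.5,-0.2,20.2,0,0,0],[0.85,6.5,-0.2,20.3,0,0,0],[0.85,6.5,-0.3,20.2,0,0,0],[0.85,6.5,-0.2,20.2,0,0,0],[0.85,6.5,-0.2,20.3,0,0,0],[0.85,0,0,0,0,0,0],[0.85,0,0,0,0,0,0]],
  ],
)

```text
time_s: 35.05
tcp_pos: [0.628, -0.3072, 0.0208]
ee_rot: [[-0.938, 0.186, 0.293], [0.178, 0.982, -0.056], [-0.298, -0.001, -0.955]]
wrist_force: [0.1, -0.0, 0.1]
gripper_width: 0.85
```

Call:
apply_moves(
  steps=[
    [[0.3,0,0,0,0,0,0],[0.3,0,0,0,0,0,0],[0.3,0,0,0,0,0,0],[0.3,0,0,0,0,0,0],[0.3,0,0,0,0,0,0],[0.3,0,0,0,0,0,0],[0.3,0,0,0,0,0,0]],
  ],
)

```text
time_s: 35.92
tcp_pos: [0.6274, -0.3075, 0.0199]
ee_rot: [[-0.938, 0.187, 0.291], [0.178, 0.982, -0.056], [-0.297, -0.001, -0.955]]
wrist_force: [-0.5, -0.5, 1.9]
gripper_width: 0.544
```

```bash
python3 - <<'E'
from sl import *
s=sense(); print(s["gripper_width"],s["wrist_force"],s["tcp_pos"]);p=s["tcp_pos"]; q=-190.8; D=bay(-.05)
plan([((p[0]-.01,p[1],.11),tilted(q),.3,.03,.1),((.56,.0,.19),tilted(-130),.3,.055,.15),((*tcp_at(D,-86.8,.16)[:2],.19),tilted(-86.8),.3,.05,.15)])
E
```

```text
0.5435518736149255 [-0.54653073 -0.49772461  1.8967413 ] [ 0.62738297 -0.30750955  0.01991535]
[[[0.3, -4.3, -0.5, -22.2, 0, 0, 0], [0.3, -4.4, -0.5, -22.3, 0, 0.001, 0], [0.3, -4.3, -0.5, -22.2, 0, 0, 0.001], [0.3, -4.3, -0.4, -22.2, -0.001, 0, -0], [0.3, 10.7, 36.4, -13.8, -0.039, 0, -0.127], [0.3, 5.9, 38, -12.3, -0.039, 0, -0.127], [0.3, 1, 38.9, -10.8, -0.04, 0, -0.126], [0.3, -3.8, 39, -9.2, -0.039, 0, -0.127], [0.3, -8.8, 38.7, -7.7, -0.039, 0, -0.127], [0.3, -13.7, 37.4, -6.3, -0.039, 0, -0.126], [0.3, -18.3, 35.7, -4.8, -0.039, 0, -0.127], [0.3, -22.6, 33.2, -3.5, -0.04, 0, -0.127]]]
[[[0.3, -18.4, 32, 5.7, -0.037, 0, -0.12], [0.3, -22.1, 29.3, 6.9, -0.037, 0, -0.12], [0.3, -25.5, 26.2, 7.9, -0.037, 0, -0.12], [0.3, -28.3, 22.7, 8.8, -0.037, 0, -0.12], [0.3, -30.9, 18.8, 9.5, -0.038, 0, -0.12], [0.3, -32.8, 14.5, 10.2, -0.037, 0.001, -0.12]]]
```

Call:
apply_moves(
  steps=[
    [[0.3,-4.3,-0.5,-22.2,0,0,0],[0.3,-4.4,-0.5,-22.3,0,0,0],[0.3,-4.3,-0.5,-22.2,0,0,0],[0.3,-4.3,-0.4,-22.2,0,0,0],[0.3,10.7,36.4,-13.8,-0.039,0,-0.127],[0.3,5.9,38,-12.3,-0.039,0,-0.127],[0.3,1,38.9,-10.8,-0.04,0,-0.126],[0.3,-3.8,39,-9.2,-0.039,0,-0.127],[0.3,-8.8,38.7,-7.7,-0.039,0,-0.127],[0.3,-13.7,37.4,-6.3,-0.039,0,-0.126],[0.3,-18.3,35.7,-4.8,-0.039,0,-0.127],[0.3,-22.6,33.2,-3.5,-0.04,0,-0.127]],
  ],
)

```text
time_s: 37.42
tcp_pos: [0.5587, 0.0014, 0.1891]
ee_rot: [[-0.611, -0.769, 0.188], [-0.735, 0.639, 0.227], [-0.295, 0.0, -0.956]]
wrist_force: [1.1, 0.1, -1.6]
gripper_width: 0.541
```

Call:
apply_moves(
  steps=[
    [[0.3,-18.4,32,5.7,-0.037,0,-0.12],[0.3,-22.1,29.3,6.9,-0.037,0,-0.12],[0.3,-25.5,26.2,7.9,-0.037,0,-0.12],[0.3,-28.3,22.7,8.8,-0.037,0,-0.12],[0.3,-30.9,18.8,9.5,-0.038,0,-0.12],[0.3,-32.8,14.5,10.2,-0.037,0,-0.12],[0.3,0,0,0,0,0,0],[0.3,0,0,0,0,0,0]],
  ],
)

```text
time_s: 38.42
tcp_pos: [0.4864, 0.2118, 0.1885]
ee_rot: [[0.053, -0.998, -0.017], [-0.954, -0.056, 0.294], [-0.294, 0.001, -0.956]]
wrist_force: [-0.0, -0.2, -0.6]
gripper_width: 0.537
```

```bash
python3 - <<'E'
from sl import *
s=sense(); print(s["tcp_pos"],s["gripper_width"],s["joints"].round(1)); D=bay(-.05)
print(tcp_at(D,-86.8,.0325))
plan([(tcp_at(D,-86.8,.10),tilted(-86.8),.3,.04,.15),(tcp_at(D,-86.8,.031),tilted(-86.8),.3,.025,.15)])
d=capture("scene"); cv2.imwrite("pics/b2.png",cv2.resize(d["color"][120:290,250:480,::-1],(690,510),interpolation=2))
E
```

```text
[0.48644725 0.21177453 0.18854515] 0.5373899796501395 [ 31.8  14.  -14.2 -18.4 -54.9 -18.9]
[0.48725141 0.21200123 0.0325    ]
[[[0.3, 8.6, -0.3, 28.2, 0, 0, -0], [0.3, 8.6, -0.3, 28.3, 0.001, -0.001, -0], [0.3, 8.7, -0.3, 28.2, 0, 0, -0], [0.3, 6.8, 0, 22, 0, 0, -0], [0.3, 6.8, 0, 21.9, 0, 0, -0], [0.3, 6.8, 0.1, 22, 0, 0, -0]]]
```

View pics/b2.png

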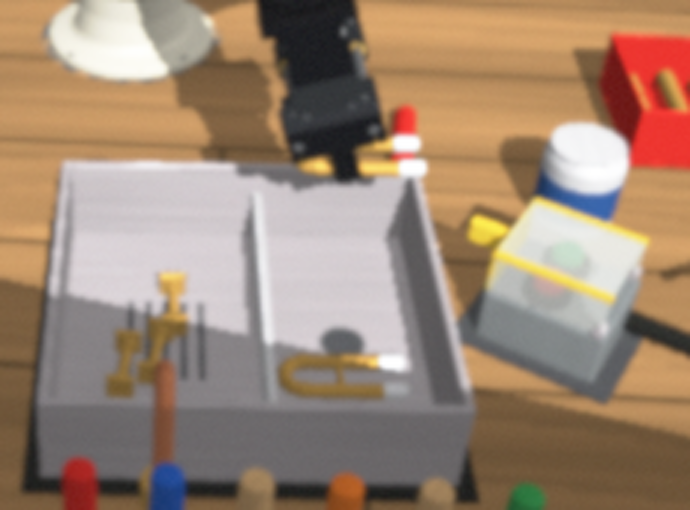

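Call:
apply_moves(
  steps=[
    [[0.3,8.6,-0.3,28.2,0,0,0],[0.3,8.6,-0.3,28.3,0,0,0],[0.3,8.7,-0.3,28.2,0,0,0],[0.3,6.8,0,22,0,0,0],[0.3,6.8,0,21.9,0,0,0],[0.3,6,0,19,0,0,0],[0.3,0,0,0,0,0,0],[0.3,0,0,0,0,0,0]],
  ],
)

```text
time_s: 39.48
tcp_pos: [0.4884, 0.2121, 0.0353]
ee_rot: [[0.054, -0.998, -0.015], [-0.954, -0.056, 0.295], [-0.295, -0.002, -0.955]]
wrist_force: [-0.2, 0.0, 0.4]
gripper_width: 0.537
```

Call:
apply_moves(
  steps=[
    [[0.3,0.7,0,2.4,0,0,0],[0.3,0.7,0,2.4,0,0,0],[0.3,0,0,0,0,0,0],[0.6,0,0,0,0,0,0],[0.7,0,0,0,0,0,0],[0.7,0,0,0,0,0,0],[0.7,0,0,0,0,0,0]],
  ],
)

```text
time_s: 40.35
tcp_pos: [0.4879, 0.2123, 0.0297]
ee_rot: [[0.054, -0.998, -0.016], [-0.954, -0.056, 0.294], [-0.295, -0.001, -0.956]]
wrist_force: [-0.5, 0.1, 0.2]
gripper_width: 0.691
```

Call:
apply_moves(
  steps=[
    [[0.7,-6,0,-19,0,0,0],[0.7,-12,0,-38,0,0,0],[0.7,-12,0,-38,0,0,0],[0.7,-15,0,-48,0,0,0],[0.7,-15,0,-48,0,0,0],[0.7,40,0,0,0,0,0],[0.7,55,0,0,0,0,0],[0.7,55,0,0,0,0,0],[0.7,0,0,0,0,0,0]],
  ],
)

```text
time_s: 41.48
tcp_pos: [0.4951, 0.0671, 0.1857]
ee_rot: [[0.049, -0.999, -0.016], [-0.955, -0.051, 0.293], [-0.294, 0.001, -0.956]]
wrist_force: [-0.7, 0.5, 0.7]
gripper_width: 0.699
```

```bash
python3 - <<'E'
from sl import *
import pickle
s=sense(); print(s["tcp_pos"],s["time_s"])
t=capture("top");d=capture("scene"); pickle.dump([d,t],open("c1.pkl","wb"))
a=d["color"][170:275,255:475,::-1];b=t["color"][150:280,110:310,::-1]
cv2.imwrite("pics/b3.png",np.vstack([cv2.resize(a,(629,300),interpolation=2)[:,:600],cv2.resize(b[:,:],(462,300),interpolation=2)[:, :].copy() if 0 else cv2.resize(b,(600,300),interpolation=2)]))
# station fit from first clean pictures
c=pickle.load(open("c0.pkl","rb"))
m=[]
for k in c:
    h=cv2.cvtColor(k["color"],cv2.COLOR_RGB2HSV)
    yl=(h[...,0]>22)&(h[...,0]<35)&(h[...,1]>140)&(h[...,2]>120); v,u=np.nonzero(yl); 
    w=[(a,b) for a,b in zip(u,v) if (100<a<180 if k is c[1] else 400<a<470) and 180<b<260]; print(len(w),np.mean(w,0) if w else 0)
    m.append(np.array(w))
# model: guard top rectangle rim points + tab; fit hinge x,y,yaw by matching yellow blob
def parts():
    # guard box in hinge frame (mm): x -103..0 ,y +-50?, z 0..43 about hinge z56 ; tab
    return
for nm in("guard_hinge","guard_tab"):
  pass
E
```

```text
[0.49513636 0.06705715 0.18567985] 41.475
148 [421.49324324 201.20945946]
251 [151.43027888 231.01992032]
```

View pics/b3.png

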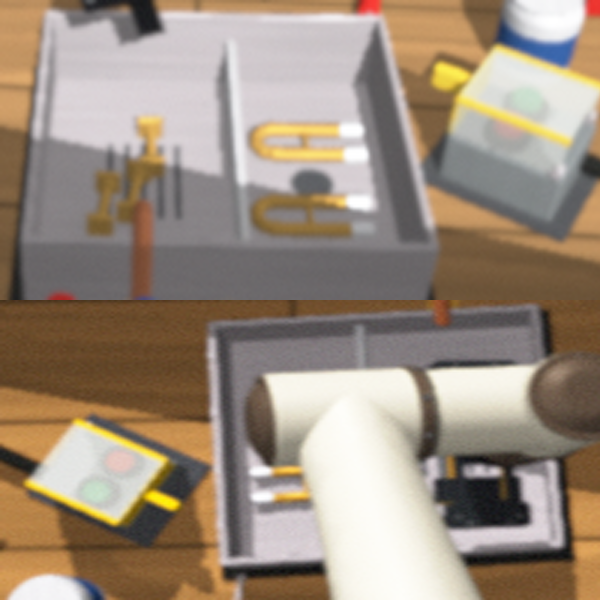

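```bash
cat > st.py <<'E'
from sl import *
from scipy.optimize import least_squares
def local(p,P): # station/hinge-frame points (mm) -> world, hinge z .056
    return world(np.array(P,float)/1000,p,.056)
E
python3 - <<'E'
from st import *
import pickle
d,t=pickle.load(open("c1.pkl","rb"))
# rough picks then colour centroids
def cen(k,uv,f,r=6):
    h=cv2.cvtColor(k["color"],cv2.COLOR_RGB2HSV).astype(int); v,u=np.mgrid[:420,:560]
    w=f(h,k["color"].astype(int))&(np.hypot(u-uv[0],v-uv[1])<r); return np.array([u[w].mean(),v[w].mean()]),w.sum()
gr=lambda h,c:(c[...,1]-c[...,0]>8)
rd=lambda h,c:(c[...,0]-c[...,1]>22)&(c[...,0]-c[...,2]>15)
ye=lambda h,c:(h[...,0]>20)&(h[...,0]<36)&(h[...,1]>130)
for k,n,L in((t,"top",((142.7,232.3),(150.7,219.3),(165,236.5))),(d,"scene",((439.5,205),(432.8,214.8),(410,196)))):
    g=cen(k,L[0],gr);r_=cen(k,L[1],rd);y=cen(k,L[2],ye,8); print(n,g,r_,y)
    G=at_z(k,[g[0]],.077)[0];Rr=at_z(k,[r_[0]],.077)[0];Y=at_z(k,[y[0]],.078)[0]
    print(G.round(4),Rr.round(4),Y.round(4),"dist",np.linalg.norm(G-Rr),"yaw",np.arctan2(Rr[0]-G[0],-(Rr[1]-G[1])))
# 3 views of guard quad: yellow rim corners in top (z .099)
E
```

```text
top (array([141.65822785, 232.59493671]), np.int64(79)) (array([149.5       , 219.40740741]), np.int64(54)) (array([163.5505618 , 236.07865169]), np.int64(89))
[0.4746 0.4273 0.077 ] [0.5139 0.4045 0.077 ] [0.4626 0.3612 0.078 ] dist 0.045456006200974154 yaw 1.0445104930207263
scene (array([439.16455696, 204.53164557]), np.int64(79)) (array([433.   , 213.875]), np.int64(48)) (array([411.36036036, 196.54954955]), np.int64(111))
[0.483  0.4267 0.077 ] [0.5228 0.4036 0.077 ] [0.4557 0.3562 0.078 ] dist 0.04604650569983309 yaw 1.044875422770094
```

```bash
cat >> st.py <<'E'
PS=(.5231,.4639,1.045)
def tabpose(th,z_extra=0):
    c,s=np.cos(th),np.sin(th); x=-130*c+22*s; z=130*s+22*c
    p=local(PS,[[x,0,z]])[0]; p[2]+=z_extra-.002; return p
Q=-90-(90-np.degrees(1.045))  # psi: tool y along station y, -x dir
Q=np.degrees(1.045)+90+90-360
E
python3 - <<'E'
from st import *
import pickle
d,t=pickle.load(open("c1.pkl","rb"))
print("Q",Q)
pts=local(PS,[[-141,0,22],[-103,0,22],[-56,23,21],[-56,-23,21],[-103,44,43],[-103,-44,43],[0,44,43],[0,-44,43]])
print(pts.round(3)); print("top",proj(t,pts).round(1).tolist()); print("scene",proj(d,pts).round(1).tolist())
print("tin",at_z(t,[[129,284]],.06))
# zoom with overlay
ims=[]
for k,(x,y,w,h) in((t,(105,190,90,70)),(d,(395,175,90,70))):
    im=cv2.resize(k["color"][y:y+h,x:x+w,::-1],None,fx=4.4,fy=4.4,interpolation=2)
    for q in proj(k,pts): cv2.circle(im,tuple(((q-[x,y]+.5)*4.4).astype(int)),4,(255,0,255),1)
    ims.append(im)
cv2.imwrite("pics/st.png",np.hstack(ims))
plan([((.48,.15,.22),down(-100),.7,.05,.17),((*tabpose(0)[:2],.20),down(Q),.7,.05,.17)])
E
```

```text
Q -120.12591040882899
[[0.452 0.342 0.078]
 [0.471 0.375 0.078]
 [0.475 0.427 0.077]
 [0.515 0.404 0.077]
 [0.433 0.397 0.099]
 [0.509 0.353 0.099]
 [0.485 0.486 0.099]
 [0.561 0.442 0.099]]
top [[169.9, 239.4], [159.0, 233.2], [141.8, 232.4], [149.7, 219.1], [149.6, 245.5], [165.0, 219.4], [119.9, 228.6], [135.4, 202.9]]
scene [[405.9, 195.5], [419.1, 200.5], [438.8, 202.7], [432.6, 211.9], [426.6, 186.1], [414.2, 203.1], [463.6, 199.7], [452.7, 218.0]]
tin [[0.32336698 0.46708918 0.06      ]]
[[[0.7, -29.1, 3.8, -2.6, 0.011, 0.099, 0.076], [0.7, -28.4, 6, -5.6, 0.011, 0.1, 0.076], [0.7, -27.1, 8, -8.3, 0.01, 0.099, 0.076], [0.7, -38.9, 11.4, 4, 0, 0, 0.07], [0.7, -38, 14, 4, 0, 0, 0.071], [0.7, -36.9, 16.7, 4, 0, 0, 0.07], [0.7, -35.7, 19.3, 4, 0, 0, 0.07], [0.7, -34.2, 21.7, 4, 0, 0, 0.07]]]
```

View pics/st.png

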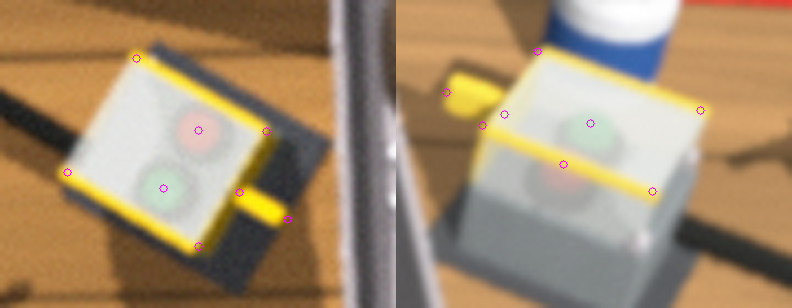

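Call:
apply_moves(
  steps=[
    [[0.7,-29.1,3.8,-2.6,0.011,0.099,0.076],[0.7,-28.4,6,-5.6,0.011,0.1,0.076],[0.7,-27.1,8,-8.3,0.01,0.099,0.076],[0.7,-38.9,11.4,4,0,0,0.07],[0.7,-38,14,4,0,0,0.071],[0.7,-36.9,16.7,4,0,0,0.07],[0.7,-35.7,19.3,4,0,0,0.07],[0.7,-34.2,21.7,4,0,0,0.07],[0.7,0,0,0,0,0,0]],
  ],
)

```text
time_s: 42.7
tcp_pos: [0.4561, 0.3556, 0.1994]
ee_rot: [[-0.496, -0.868, -0.001], [-0.868, 0.496, 0.001], [-0.001, 0.001, -1.0]]
wrist_force: [-0.2, -0.6, 1.1]
gripper_width: 0.7
```

```bash
python3 - <<'E'
from st import *
s=sense(); print(s["tcp_pos"],tabpose(0),s["joints"].round(1))
plan([((*tabpose(0)[:2],.19),down(Q),.7,.03,.1),(tabpose(0),down(Q),.7,.03,.1)])
E
```

```text
[0.4560514  0.35560274 0.19942757] [0.45785275 0.35145981 0.076     ] [ 53.9  19.3  -9.7  -0.1 -61.  -83.6]
[[[0.7, 2.7, -3.6, 9.4, 0.001, 0.001, 0.007], [0.7, 0, 0, 28.5, 0, 0, -0], [0.7, 0, 0, 28.5, 0, 0, -0], [0.7, 0, -0.1, 28.5, 0, 0, -0], [0.7, 0, 0, 28.5, 0, 0, -0]]]
```

Call:
apply_moves(
  steps=[
    [[0.7,2.7,-3.6,9.4,0,0,0.007],[0.7,0,0,28.5,0,0,0],[0.7,0,0,28.5,0,0,0],[0.7,0,0,28.5,0,0,0],[0.7,0,0,28.5,0,0,0],[0.7,0,0,0,0,0,0],[0.7,0,0,0,0,0,0]],
  ],
)

```text
time_s: 43.58
tcp_pos: [0.4594, 0.3478, 0.0767]
ee_rot: [[-0.507, -0.862, -0.001], [-0.862, 0.507, 0.001], [-0.001, 0.001, -1.0]]
wrist_force: [-0.4, 0.2, 0.3]
gripper_width: 0.702
```

Call:
apply_moves(
  steps=[
    [[0,0,0,0,0,0,0],[0,0,0,0,0,0,0],[0,0,0,0,0,0,0],[0,0,0,0,0,0,0],[0,0,0,0,0,0,0],[0,0,0,0,0,0,0],[0,0,0,0,0,0,0],[0,0,0,0,0,0,0],[0,0,0,0,0,0,0],[0,0,0,0,0,0,0],[0,0,0,0,0,0,0]],
  ],
)

```text
time_s: 44.95
tcp_pos: [0.4552, 0.3498, 0.0754]
ee_rot: [[-0.507, -0.862, -0.006], [-0.862, 0.507, 0.002], [0.001, 0.007, -1.0]]
wrist_force: [-15.1, 8.2, 4.5]
gripper_width: 0.135
```

```bash
python3 - <<'E'
from st import *
s=sense(); print(s["tcp_pos"],s["gripper_width"],s["wrist_force"])
off=s["tcp_pos"]-tabpose(0); print(off)
plan([(tabpose(a)+off*(1-i/11),down(Q),0,.05,.1) for i,a in enumerate(np.arange(.13,1.50,.13))])
E
```

```text
[0.45520939 0.34975186 0.07543055] 0.1354607566048087 [-15.08847158   8.21858991   4.51771109]
[-0.00264336 -0.00170795 -0.00056945]
[[[0, -3.9, 0.1, -16.7, 0.007, -0.001, -0.005], [0, -6.4, -0.1, -16, 0, 0, -0], [0, -8.3, -0.1, -15.2, 0, 0, -0], [0, -10.2, -0.2, -14, 0, 0, -0], [0, -12, -0.1, -12.5, 0, 0, -0], [0, -13.5, -0.1, -11, 0, 0, -0], [0, -14.8, -0.2, -9.1, 0, 0, -0], [0, -15.8, -0.1, -7.1, 0, 0, -0], [0, -16.6, -0.1, -5.1, 0, 0, -0], [0, -17.2, -0.1, -3, 0, 0, -0], [0, -17.3, -0.2, -0.7, 0, 0, -0]]]
```

Call:
apply_moves(
  steps=[
    [[0,0,2.5,0,0,0,0],[0,-3.9,1,-16.7,0,0,0],[0,-6.4,0,-16,0,0,0],[0,-8.3,0,-15.2,0,0,0],[0,0,0,0,0,0,0]],
  ],
)

```text
time_s: 45.58
tcp_pos: [0.4635, 0.3646, 0.1231]
ee_rot: [[-0.507, -0.862, -0.006], [-0.862, 0.507, -0.003], [0.005, 0.004, -1.0]]
wrist_force: [-6.0, -2.1, 1.6]
gripper_width: 0.129
```

```bash
python3 - <<'E'
from st import *
s=sense(); p=s["tcp_pos"]; print(p,s["gripper_width"],s["wrist_force"])
q=world(np.array([p]),(0,0,0))[0]-[PS[0],PS[1],.054]; x=q[0]*np.cos(PS[2])+q[1]*np.sin(PS[2]); y=-q[0]*np.sin(PS[2])+q[1]*np.cos(PS[2])
print("r",np.hypot(x,q[2]),"theta",np.arctan2(q[2],-x)-np.arctan2(22,130),"y",y)
E
```

```text
[0.46347378 0.36463224 0.12314663] 0.12937182897178248 [-6.04125559 -2.09838321  1.59538122]
r 0.1348612990074499 theta 0.3707121818575999 y 0.0017494987970847684
```

Call:
apply_moves(
  steps=[
    [[0,-10.2,1,-14,0,0,0],[0,-12,0,-12.5,0,0,0],[0,-13.5,0,-11,0,0,0],[0,-14.8,0,-9.1,0,0,0],[0,0,0,0,0,0,0]],
  ],
)

```text
time_s: 46.2
tcp_pos: [0.4895, 0.4088, 0.1707]
ee_rot: [[-0.506, -0.862, -0.004], [-0.862, 0.506, -0.003], [0.004, 0.002, -1.0]]
wrist_force: [-4.1, -3.6, 5.1]
gripper_width: 0.133
```

Call:
apply_moves(
  steps=[
    [[0,-15.8,0,-7.1,0,0,0],[0,-16.6,0,-5.1,0,0,0],[0,-17.2,0,-3,0,0,0],[0,-17.3,0,-0.7,0,0,0],[0,-10,0,0.3,0,0,0],[0,0,0,0,0,0,0]],
  ],
)

```text
time_s: 46.95
tcp_pos: [0.5291, 0.4761, 0.1851]
ee_rot: [[-0.506, -0.862, -0.002], [-0.862, 0.506, -0.0], [0.001, 0.002, -1.0]]
wrist_force: [-1.0, -1.3, 0.7]
gripper_width: 0.135
```

```bash
cat >> st.py <<'E'
def ang():
    s=sense(); p=s["tcp_pos"]; q=p-[PS[0],PS[1],.054]; x=q[0]*np.cos(PS[2])+q[1]*np.sin(PS[2])
    print(p.round(4),"w",s["gripper_width"],"F",s["wrist_force"].round(1),"r",np.hypot(x,q[2]),"theta",np.arctan2(q[2],-x)-np.arctan2(22,130),s["joints"].round(1),s["time_s"])
E
python3 -c "
from st import *
ang(); plan([(tabpose(a),down(Q),0,.05,.1) for a in (1.6,1.7)])"
```

```text
[0.5291 0.4761 0.1851] w 0.13503931056013585 F [-1.  -1.3  0.7] r 0.13176078699758284 theta 1.5061444240478268 [ 54.9  32.6  10.1  -0.1 -67.6 -85.3] 46.95
[[[0, -12.2, -0.8, 1.7, 0.002, -0.001, -0.005], [0, -12.8, 0, 3.3, 0, 0, -0]]]
```

Call:
apply_moves(
  steps=[
    [[0,-12.2,0,1.7,0,0,0],[0,-12.8,0,3.3,0,0,0],[0,0,0,0,0,0,0],[0.3,0,0,0,0,0,0],[0.5,0,0,0,0,0,0],[0.6,0,0,0,0,0,0],[0.6,0,0,0,0,0,0],[0.6,0,0,-20,0,0,0],[0.6,0,0,-40,0,0,0],[0.6,0,0,-15,0,0,0],[0,0,0,0,0,0,0]],
  ],
)

```text
time_s: 48.32
tcp_pos: [0.5419, 0.4978, 0.2566]
ee_rot: [[-0.507, -0.862, -0.001], [-0.862, 0.506, 0.003], [-0.002, 0.002, -1.0]]
wrist_force: [0.7, 0.1, -0.2]
gripper_width: 0.548
```

```bash
python3 - <<'E'
from st import *
s=sense(); print(s["tcp_pos"],s["gripper_width"],s["joints"].round(1))
d=capture("scene");t=capture("top")
cv2.imwrite("pics/op.png",cv2.resize(d["color"][120:260,380:520,::-1],(560,560),interpolation=2))
g=local(PS,[[-56,23,21]])[0]; print(g)
back=local(PS,[[-75,23,180]])[0]
plan([(back,down(Q),0,.05,.1),((g[0],g[1],.13),down(Q),0,.04,.1)])
E
```

```text
[0.54186992 0.49783124 0.25663133] 0.5480086761136623 [ 55.1  32.8  20.6  -0.1 -77.7 -85.5]
[0.47510023 0.42700797 0.077     ]
[[[0, 37.6, 7.1, 6, 0.001, -0.001, -0.002], [0, 37.6, 7.1, 6, 0.001, -0.001, -0.002], [0, 37.7, 7.3, 6, 0.001, -0.001, -0.001], [0, -6.4, 0, 35.3, 0, 0, -0], [0, -6.3, 0, 35.4, 0, 0, -0], [0, -6.4, 0, 35.3, 0, 0, -0]]]
```

View pics/op.png

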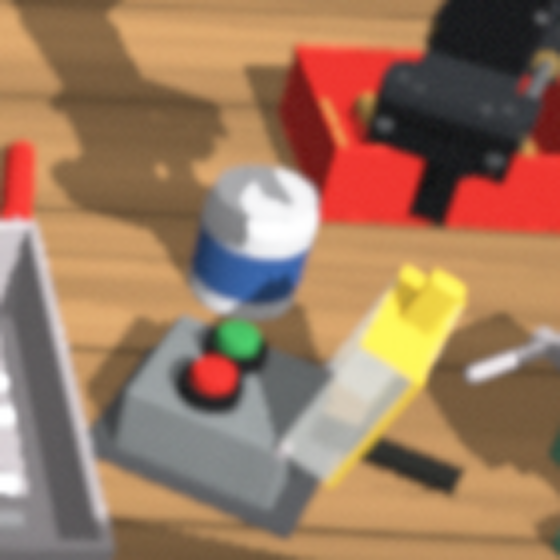

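Call:
apply_moves(
  steps=[
    [[0,37.6,7.1,6,0,0,0],[0,37.6,7.1,6,0,0,0],[0,37.7,7.3,6,0,0,0],[0,-6.4,0,35.3,0,0,0],[0,-6.3,0,35.4,0,0,0],[0,-6.4,0,35.3,0,0,0],[0,0,0,0,0,0,0],[0,0,0,0,0,0,0]],
  ],
)

```text
time_s: 49.42
tcp_pos: [0.4757, 0.4276, 0.1321]
ee_rot: [[-0.506, -0.862, -0.001], [-0.862, 0.506, -0.0], [0.001, 0.001, -1.0]]
wrist_force: [0.9, -0.2, 0.3]
gripper_width: 0.006
```

```bash
python3 - <<'E'
from st import *
s=sense(); print(s["tcp_pos"],s["gripper_width"],s["wrist_force"])
g=local(PS,[[-56,23,21]])[0]
plan([((g[0],g[1],.098),down(Q),0,.012,.1)])
E
```

```text
[0.47574285 0.42761198 0.13205168] 0.005682594383526225 [ 0.85868207 -0.20867209  0.3216996 ]
[[[0, 0.3, 0.1, 11.4, 0, 0, -0.002], [0, 0.2, 0, 11.3, 0.001, -0.001, -0.001], [0, 0.3, 0.1, 11.4, 0, 0, -0.002]]]
```

Call:
apply_moves(
  steps=[
    [[0,0.3,0,11.4,0,0,0],[0,0.2,0,11.3,0,0,0],[0,0.3,0,11.4,0,0,0],[0,0,0,4,0,0,0],[0,0,0,4,0,0,0],[0,0,0,2,0,0,0],[0,0,0,0,0,0,0]],
  ],
)

```text
time_s: 50.3
tcp_pos: [0.4747, 0.4264, 0.0885]
ee_rot: [[-0.506, -0.862, -0.002], [-0.862, 0.506, -0.001], [0.002, 0.002, -1.0]]
wrist_force: [-3.7, -3.3, 6.9]
gripper_width: 0.006
```

Call:
apply_moves(
  steps=[
    [[0,0,0,2,0,0,0],[0,0,0,1.5,0,0,0],[0,0,0,0,0,0,0],[0,0,0,0,0,0,0]],
  ],
)

```text
time_s: 50.8
tcp_pos: [0.4747, 0.4264, 0.0882]
ee_rot: [[-0.505, -0.863, -0.001], [-0.863, 0.505, -0.001], [0.001, 0.001, -1.0]]
wrist_force: [-8.4, -6.1, 19.8]
gripper_width: 0.007
```

Call:
apply_moves(
  steps=[
    [[0,0,0,-10,0,0,0],[0,0,0,-40,0,0,0],[0,0,0,-55,0,0,0],[0,0,0,-55,0,0,0],[0.6,0,0,-10,0,0,0],[0.6,0,0,0,0,0,0]],
  ],
)

```text
time_s: 51.55
tcp_pos: [0.4754, 0.4272, 0.2544]
ee_rot: [[-0.507, -0.862, -0.001], [-0.862, 0.507, 0.002], [-0.001, 0.002, -1.0]]
wrist_force: [0.1, -0.3, 0.6]
gripper_width: 0.151
```

```bash
python3 - <<'E'
from st import *
ang(); T=tabpose(1.85); print(T)
plan([((T[0],T[1],.26),down(Q),.6,.05,.1),(T+[0,0,.003],down(Q),.6,.03,.1)])
E
```

```text
[0.4754 0.4272 0.2544] w 0.15128066594413553 F [ 0.1 -0.3  0.6] r 0.20802991306132204 theta 1.132365215913208 [ 56.4  22.9   4.   -0.1 -71.  -86.8] 51.55
[0.55169576 0.51317889 0.17290279]
[[[0.6, -37.6, -7.4, -1.8, 0.001, 0, -0.002], [0.6, -37.6, -7.5, -1.8, 0, 0.001, -0.002], [0.6, -37.5, -7.5, -1.9, 0.001, 0, -0.001], [0.6, 0, 0, 28, 0, 0, -0], [0.6, 0, 0, 28.1, 0, 0, -0], [0.6, 0, 0, 28, 0, 0, -0]]]
```

Call:
apply_moves(
  steps=[
    [[0.6,-37.6,-7.4,-1.8,0,0,0],[0.6,-37.6,-6.5,-1.8,0,0,0],[0.6,-37.5,-6.5,-1.9,0,0,0],[0.6,0,0,0,0,0,0],[0.6,0,0,28,0,0,0],[0.6,0,0,28.1,0,0,0],[0.6,0,0,28,0,0,0],[0.6,0,0,0,0,0,0]],
  ],
)

```text
time_s: 52.55
tcp_pos: [0.5483, 0.5118, 0.1714]
ee_rot: [[-0.507, -0.862, -0.007], [-0.862, 0.507, -0.006], [0.008, 0.003, -1.0]]
wrist_force: [0.4, -0.6, 0.1]
gripper_width: 0.601
```

Call:
apply_moves(
  steps=[
    [[0,0,0,0,0,0,0],[0,0,0,0,0,0,0],[0,0,0,0,0,0,0],[0,0,0,0,0,0,0],[0,0,0,0,0,0,0],[0,0,0,0,0,0,0],[0,0,0,0,0,0,0],[0,0,0,0,0,0,0]],
  ],
)

```text
time_s: 53.55
tcp_pos: [0.5508, 0.5131, 0.1756]
ee_rot: [[-0.507, -0.862, -0.001], [-0.862, 0.507, -0.0], [0.001, 0.0, -1.0]]
wrist_force: [4.8, -2.7, 1.1]
gripper_width: 0.139
```

```bash
python3 - <<'E'
from st import *
ang()
plan([(tabpose(a),down(Q),0,.05,.1) for a in np.arange(1.72,.33,-.13)])
E
```

```text
[0.5508 0.5131 0.1756] w 0.1390927655922003 F [ 4.8 -2.7  1.1] r 0.13405278179800723 theta 1.8380924464730037 [ 55.2  37.   16.7  -0.  -69.7 -85.7] 53.55
[[[0, 15.4, -0.9, -3.7, 0, -0.001, -0.006], [0, 16.6, 0.1, -4.3, 0, 0, 0], [0, 17, 0, -2.1, 0, 0, 0], [0, 17.1, 0, 0.2, 0, 0, 0], [0, 17, 0, 2.3, 0, 0, 0], [0, 16.5, 0, 4.5, 0, 0, 0], [0, 15.8, 0, 6.7, 0, 0, 0], [0, 14.8, 0, 8.6, 0, 0, 0], [0, 13.5, 0, 10.5, 0, 0, 0], [0, 12.1, 0, 12.1, 0, 0, 0], [0, 10.4, 0, 13.6, 0, 0, 0]]]
```

Tab gripped (12 mm). Swing it down.

Call:
apply_moves(
  steps=[
    [[0,15.4,-0.9,-3.7,0,0,0],[0,16.6,0,-4.3,0,0,0],[0,17,0,-2.1,0,0,0],[0,17.1,0,0.2,0,0,0],[0,17,0,2.3,0,0,0],[0,16.5,0,4.5,0,0,0],[0,0,0,0,0,0,0]],
  ],
)

```text
time_s: 54.42
tcp_pos: [0.5005, 0.4277, 0.1805]
ee_rot: [[-0.506, -0.862, 0.0], [-0.862, 0.506, 0.003], [-0.002, 0.001, -1.0]]
wrist_force: [0.5, -1.5, 6.1]
gripper_width: 0.137
```

Call:
apply_moves(
  steps=[
    [[0,15.8,0,6.7,0,0,0],[0,14.8,0,8.6,0,0,0],[0,13.5,0,10.5,0,0,0],[0,12.1,0,12.1,0,0,0],[0,10.4,0,13.6,0,0,0],[0,0,0,0,0,0,0]],
  ],
)

```text
time_s: 55.18
tcp_pos: [0.4664, 0.37, 0.1265]
ee_rot: [[-0.506, -0.862, -0.002], [-0.862, 0.506, -0.0], [0.002, 0.002, -1.0]]
wrist_force: [2.9, 0.0, -0.4]
gripper_width: 0.135
```

```bash
python3 - <<'E'
from st import *
ang()
plan([(tabpose(a),down(Q),0,.05,.1) for a in (.27,.14,0.02)])
E
```

```text
[0.4664 0.37   0.1265] w 0.135154411250784 F [ 2.9  0.  -0.4] r 0.13143151293746613 theta 0.4162611321817863 [ 53.9  25.1 -12.3  -0.1 -52.7 -84.3] 55.175
[[[0, 9.7, -2, 16.6, 0.002, -0.002, -0.005], [0, 6.3, 0, 15.9, 0, 0, -0], [0, 3.9, 0, 15.4, 0, 0, -0]]]
```

Call:
apply_moves(
  steps=[
    [[0,9.7,-1,16.6,0,0,0],[0,6.3,0,15.9,0,0,0],[0,3.9,0,15.4,0,0,0],[0,0,0,2,0,0,0],[0,0,0,0,0,0,0],[0.3,0,0,0,0,0,0],[0.5,0,0,0,0,0,0],[0.5,0,0,0,0,0,0],[0.5,0,0,0,0,0,0]],
  ],
)

```text
time_s: 56.3
tcp_pos: [0.4568, 0.3521, 0.0768]
ee_rot: [[-0.507, -0.862, -0.003], [-0.862, 0.507, -0.001], [0.002, 0.002, -1.0]]
wrist_force: [0.5, -0.5, 0.1]
gripper_width: 0.466
```

Call:
apply_moves(
  steps=[
    [[0.5,0,0,-20,0,0,0],[0.5,0,0,-40,0,0,0],[0.5,0,0,-55,0,0,0],[0.5,20,-10,-35,0,0,0],[0.5,30,-40,0,0,0,0],[0.5,0,-55,0,0,0,0],[0.5,0,-55,0,0,0,0],[0.5,0,0,0,0,0,0]],
  ],
)

```text
time_s: 57.3
tcp_pos: [0.5721, 0.2258, 0.2259]
ee_rot: [[-0.511, -0.86, -0.003], [-0.86, 0.511, -0.001], [0.002, 0.002, -1.0]]
wrist_force: [-0.9, -0.4, -0.5]
gripper_width: 0.502
```

```bash
python3 - <<'E'
from st import *
ang()
d=capture("scene");t=capture("top")
a=d["color"][120:320,80:480,::-1];b=t["color"][115:335,95:475,::-1]
cv2.imwrite("pics/fin.png",np.vstack([cv2.resize(a,(600,300),interpolation=2),cv2.resize(b,(518,300),interpolation=2).copy() if 0 else cv2.resize(b,(600,300),interpolation=2)]))
E
```

```text
[0.5721 0.2258 0.2259] w 0.5016684213585624 F [-0.9 -0.4 -0.5] r 0.2498322399890768 theta 0.5910489868856234 [ 36.6  21.7  -2.1  -0.1 -66.4 -67.2] 57.3
```

View pics/fin.png

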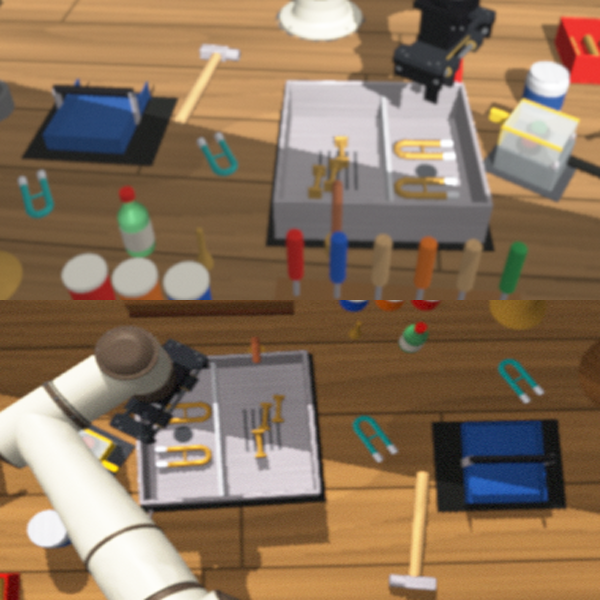

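```bash
python3 -c "
from station import r
print(r.finish_job())"
```

```text
the job is handed in; nothing more can be done
None
```

The whole job is done and handed in, at about 57 s of the 210 s allowed; no verdict came back.

- **Tray:** I hooked the tray on the basin's right-hand rim and tipped it to about 1.15 rad. All three braces slid into the large bay. The empty tray is back upright, within a few millimetres of the middle of the mat.
- **Slides:** Both brass slides were lowered flat into the small left-hand bay. The first grip on one of them sat too high on its tubes, so I reopened and gripped lower before lifting. I left the two turquoise look-alikes alone.
- **Guard and button:** I opened the guard past its tipping point and it stayed open by itself. I pressed green to its hard stop, with the fingers about 6 mm down and 20 N at the wrist. I then shut the guard by its tab.

**Last checks:** The final pictures show two slides and three braces in their bays, the guard shut and the tray on its mat. The hammer, bottle, tin and look-alikes look undisturbed, and the gripper is clear of everything.

**Disagreements:** The station measured about 1.05 rad yaw in both cameras, against the stated 0.35 to 0.75. I used the measured value, and it matched the picture and every contact. For the green and red buttons, the two cameras differed by about 8 mm, which fits them seeing the button sides. I viewed 16 pictures, two over the budget of 14.

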